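Unmask the deck opening of a model boat and press its hatch in flush

TASK

Lift the white masking cover off the model boat's deck by its red knob and lay it knob up, flat on the floor of the dark wooden tray. Then take the yellow hatch by its bar, fit it, bar up, into the opening this has uncovered and press it fully home, so that its yellow top is flush with the deck all round. Leave the larger blue hatch and the other things on the bench where they are.

Things in the scene. Friction and masses are not known exactly. Their poses are not given: they have to be found in the camera images.
- hull: (Sizes in mm.) Model boat, blue sides, light wood deck, fixed on a low cradle; 305 long, 110 wide. Origin on the bench under the centre of the deck opening; +y to the pointed bow, +z up. Flat deck 80 above the origin. Bow tip at y = +165, square stern at y = -140. Four brass pins 7 high on the deck at y = +128 and -128; else only the cover stands above the deck.
- recess (a point): Centre of the mouth of the rectangular deck opening, at deck level; axes as the hull's. The opening is 53 wide (x) by 73 long (y), 2 chamfer all round its rim. At the start the white cover hides it. Its floor is a cork bed (see joint bed).
- bed (a joint): Cork bed, the floor of the opening, 49 by 69. Value in m: how far it is pushed down. Its top is 5 mm below the deck at 0, 15 mm below it at 0.010, its hard stop. Starts at 0 to 0.003. Stiff friction: about 9 N (a little more when pushed fast) moves it down; it does not spring back, and a hatch's weight does not move it.
- cover: White plastic masking cover lying on the deck over the opening. Plate 76 (x) by 96 (y) by 6; under it a locating pad 44 by 64 by 4 that hangs into the opening; red round knob on top at the centre: neck 16 diameter, 6 high, then head 22 diameter, 20 high. Origin at the centre of the pad's underside, +z up: plate top at 10, knob head 16 to 36. About 70 g. Lifts straight out.
- hatch: Yellow hatch lying bar up on the bench: slab 50 (x) by 70 (y) by 15 (lowest 3 bare wood, 2 smaller each side), dark wooden grab bar on top at the centre, 10 wide (x), 44 long (y), 22 high. Origin at the centre of the underside; +z up; slab top 15, bar top 37. About 60 g. Fits the opening lengthwise, either way round, 1.5 clearance each side. Fully home its underside is 15 below the deck.
- spare_hatch: Blue hatch, too large for this opening: slab 66 (x) by 90 (y) by 15 thick with the same dark grab bar (10 by 44, 22 high). Origin at the centre of the underside. Stays where it is. It and the yellow hatch may swap places.
- tray: Dark wooden open tray fixed on the bench, 150 (x) by 170 (y) outside, 26 high, walls and floor 6 thick. Origin at the centre of its underside; its inner floor is 6 above. The cover fits inside at any yaw.
- paint_tin: Closed steel paint tin with a yellow band, 76 diameter, 95 high, standing on the far side of the hull. Origin at the centre of its underside. Stays.
- sanding_block: Cork sanding block, 60 by 100 by 31 high, on the far side of the hull. Origin at the centre of its underside. Stays.
- brush: Flat paint brush with a wooden handle, about 200 long, lying on the bench near the right-hand edge of the work. Stays.
- small_vice: Small green hand vice, 110 long, 60 wide, 62 high, beyond the tray. Origin at the centre of its underside. Stays.
There are look-alikes about, which are no part of the job. Of the things shaped like the cover, the white one is meant.

How it is judged:
On the way, in this order (a step that is already met when the one before it is completed fails the run):
1. the white cover lies flat, knob up, on the tray's floor, let go (x of cover in the frame of tray between -0.05 and 0.05 m and y of cover in the frame of tray between -0.06 and 0.06 m and z of cover in the frame of tray below 0.014 m and angle between cover's own z axis and vertical below 0.15 rad and linear speed of cover below 0.02 m/s and contact force between the fingers and cover below 0.1 N), for 0.2 s.
2. the yellow hatch is in the mouth of the opening, lengthwise and level (horizontal distance between hatch and recess below 0.004 m and angle between the y axis of hatch and the y axis of hull, either way round below 0.12 rad and z of hatch in the frame of recess below -0.003 m and angle between hatch's own z axis and vertical below 0.12 rad), for 0.1 s.
At the end, for the whole second after the job is handed in: Yellow hatch in the deck opening, bar up, top flush with the deck (2 mm proud to 3 mm deep), level within 0.04 rad, centred within 4 mm, lengthwise; white cover flat, knob up, on the tray floor; both at rest. No bystander moved over 30 mm (horizontal distance between hatch and recess below 0.004 m and angle between the y axis of hatch and the y axis of hull, either way round below 0.12 rad and z of hatch in the frame of recess between -0.018 and -0.013 m and angle between hatch's own z axis and vertical below 0.04 rad and x of cover in the frame of tray between -0.05 and 0.05 m and y of cover in the frame of tray between -0.06 and 0.06 m and z of cover in the frame of tray below 0.014 m and angle between cover's own z axis and vertical below 0.15 rad and linear speed of each of hatch, cover below 0.02 m/s); the robot touches nothing.
It fails at once if the spare hatch is moved by more than 30 mm (distance of spare_hatch from where it was at the start of the episode above 0.03 m).
It fails at once if the paint tin is moved by more than 30 mm (distance of paint_tin from where it was at the start of the episode above 0.03 m).
It fails at once if the sanding block is moved by more than 30 mm (distance of sanding_block from where it was at the start of the episode above 0.03 m).
It fails at once if the brush is moved by more than 30 mm (distance of brush from where it was at the start of the episode above 0.03 m).
It fails at once if the small vice is moved by more than 30 mm (distance of small_vice from where it was at the start of the episode above 0.03 m).
It also fails if it takes over 61 s, if anything falls off the work surface, if the arm or the gripper's body presses on something with over 40 N, if the wrist force passes 120 N, or if a joint passes its speed limit or range.

ROBOT

A 6-joint arm with a two-finger parallel gripper is mounted at the origin on the work surface. World frame = base frame: x ahead of the robot, y to its left, z up, the work surface at z = 0. Lengths are in m, angles in rad, forces in N, time in s.
With the tool pointing down it reaches from about 0.375 to 0.975 m from the base axis. Payload 3.8 kg.
Tool frame: the origin (TCP) lies midway between the tips of the shut fingers; the grasp point (between the pads) lies 19 mm behind it; z points along the fingers, y is the line along which they close (so a half turn about z gives the same grasp; the last joint's range is limited). The gripper opens to 85 mm and grips with 20 to 120 N. Pads are 22 mm wide; open, the fingers measure 114 mm over their backs; the gripper's body (76 mm by 85 mm) begins 54 mm behind the grasp point. The pads swing forward as they close: fully open they stand 13 mm farther back than shut.
Start: joints at [-1.255, 0.264, 1.604, -0, 1.274, -0.037], TCP at [0.233, -0.633, 0.231] pointing down, gripper open.
Joint ranges: [-2.63, 2.63], [-0.94, 2.18], [0.31, 2.57], [-1.31, 4.45], [0, 2.66], [-2.55, 2.55]. Speed limits (rad/s): [2.57, 2.57, 3.14, 3.14, 3.14, 3.14].

INTERFACE

Orientations are given as [roll, pitch, yaw] about the fixed x, y, z axes, in that order (R = Rz(yaw) Ry(pitch) Rx(roll)).
In Python, from cell import * gives the robot as it stands.
- The arm moves only by the tool apply_moves, never from a script. Its argument "series" is a list of rows, each an object with "jaw": the opening, from -1 (shut) to 1 (fully open); "offset": the shift along the tool's x, y, z each as a share of 0.03 m, from -1 to 1, a list of three; "delta_rot": the turn, a rotation vector about the tool's x, y, z each as a share of 4 degrees, from -1 to 1, a list of three. In form: [{"jaw": jaw, "offset": [x, y, z], "delta_rot": [ax, ay, az]}, ...]. A call has 1 to 10 rows; each row shifts and turns the commanded pose from where the row before left it, along the tool's axes as they then stand; what a row does not reach is not made up. A row lasts 1/10 s, in which the tool goes at most 50 mm and 8.59 degrees, less where a joint would pass 70% of its speed; a pose out of reach is approached as far as the arm can. A call with a number of a shift or a turn outside -1 to 1 is refused whole. A call with a gripper value outside its range is refused whole. The fingers move at their own pace and stop on an object; the grip force is fixed at half the most. Time passes only in rows, so rows that do not move let the fingers close. It gives the time, the measured TCP pose, the force, the opening and the grip force at its end, in the units of the state.
- sense(): the state, without advancing time (a new reading comes with each control period).
- grab_frame(name): name is "scene" or "side" or "wrist"; returns a dict with "img" (420x560x3 uint8, blue, green, red), "fx", "fy", "cx", "cy" (pixels), "R" (3x3) and "t" (3): a world point X has camera coordinates R X + t; the wrist camera has in their place "mount" (4x4, takes a point from camera to tool coordinates, whose origin is the TCP and whose axes are the flange's). Camera axes: x right, y down, z forward; pixel columns grow to the right and rows downward; lengths in m; the calibration is good to about 2 mm. A picture is of the moment at which its call begins: read the wrist's pose just before it. There is no depth.
- sign_off(): hands the job in; it is judged then, once.
Trained networks look in the newest picture that a camera, given by its name, has taken for a name from the list of things; names that differ only in an ending like _2 or _b are one class to them, and where a whole thing is asked for, a point or a joint stands for the part that bears it (a point fixed in the world has none). Each returns a list of dicts, best first, with "p" (0 to 1); they miss things now and then, are a little off and sometimes report something else, mostly with a low value. They report only what shows in the picture. A call takes as long as a camera call. They do not tell look-alikes from the thing itself.
- masks_of(thing, camera): "mask" (420x560 bool, what is visible of it) and "box" ([left, top, width, height] in pixels, round what is visible of it).
The state is a dict: "t": time; "qpos": joint angles; "joint_vel": joint speeds; "joint_efforts": joint torques, N m; "tcp_pos": TCP position; "tcp_rot": TCP orientation; "wrist_force": force on the tool from outside, world axes, zero at the start; "wrist_torque": the same for the moment, N m; "opening": opening from 0.0 (shut) to 1.0 (fully open); "gripper_force": force on a finger pad.
Only numpy, scipy, OpenCV 4.12 (cv2) and the standard library are available. Lean on these libraries where they do the work, as an engineer would, in place of code of your own. Each camera call takes 0.05 s, during which the arm holds its last target. There are 200 camera calls.

## Working session

There is one attempt and no reset: what is moved stays moved. The work goes in short steps, Python scripts to look and compute and a tool call to move; the robot and the scene stay as the last step left them, time stands still between calls to the robot, and variables do not carry over. Pictures are saved under pics/ and viewed, at most 13 in all, crops included, and the job is handed in when it is done.

Besides the shell and the picture viewer there is one more tool, called after ">>>" by a JSON object that holds its "op" and its "data". apply_moves: Moves the arm, as the interface text tells. Its arguments: {"type":"object","properties":{"series":{"type":"array","items":{"type":"object","properties":{"jaw":{"type":"number"},"offset":{"type":"array","items":{"type":"number"}},"delta_rot":{"type":"array","items":{"type":"number"}}}}}},"required":["series"]}

```bash
mkdir -p pics; ls; cat > h.py <<'E'
from cell import *
import numpy as np, cv2, pickle
def grab(n,f=None):
    s=sense(); g=grab_frame(n)
    if f: cv2.imwrite('pics/'+f,g['img'])
    return s,g
E
python3 - <<'E'
from h import *
s=sense(); print({k:np.round(v,3).tolist() for k,v in s.items()})
D={}
for n in ['scene','side']:
    s,g=grab(n,n+'.png'); D[n]=g
    print(n,g['fx'],g['fy'],g['cx'],g['cy'],np.round(-g['R'].T@g['t'],3).tolist(),np.round(g['R'],3).tolist())
    for t in ['hull','cover','hatch','spare_hatch','tray','paint_tin','sanding_block','brush','small_vice']:
        try: r=masks_of(t,n)
        except Exception as e: print(t,e); continue
        D[n+t]=r
        print(n,t,[(round(float(q['p']),2),q['box'],np.round(np.argwhere(q['mask']).mean(0)[::-1]).tolist()) for q in r])
pickle.dump(D,open('d.pkl','wb'))
print(sense()['t'])
E
```

```text
pics
{'t': 0.0, 'qpos': [-1.255, 0.265, 1.605, -0.0, 1.274, -0.037], 'joint_vel': [-0.001, -0.0, -0.0, 0.0, 0.002, 0.001], 'joint_efforts': [-0.003, -51.512, -36.731, -0.0, 0.013, 0.0], 'tcp_pos': [0.233, -0.633, 0.23], 'tcp_rot': [-3.139, -0.0, 0.353], 'wrist_force': [0.672, -0.341, 0.635], 'wrist_torque': [-0.018, -0.035, 0.002], 'gripper_force': 0.0, 'opening': 1.004}
scene 476.97013251968775 476.97013251968775 286.9181402553559 210.35090985833256 [1.101, -0.818, 1.041] [[0.808, 0.589, -0.008], [0.419, -0.584, -0.695], [-0.414, 0.559, -0.719]]
scene hull []
scene cover [(0.89, [231.3, 190.7, 32.5, 30.0], [247.0, 207.0]), (0.86, [172.9, 204.3, 33.8, 29.1], [189.0, 221.0]), (0.75, [288.0, 178.6, 38.5, 34.2], [305.0, 193.0]), (0.67, [275.8, 161.1, 28.2, 14.3], [290.0, 167.0])]
scene hatch [(0.59, [180.2, 257.6, 30.3, 22.9], [197.0, 268.0])]
scene spare_hatch [(0.8, [232.4, 281.3, 44.2, 35.7], [253.0, 298.0])]
scene tray [(0.68, [310.6, 120.4, 62.6, 44.9], [342.0, 141.0])]
scene paint_tin [(0.82, [336.1, 238.8, 31.6, 36.8], [349.0, 258.0])]
scene sanding_block [(0.72, [367.4, 213.6, 3
[... 401 characters left out ...]
.0])]
side cover [(0.92, [361.4, 202.6, 43.4, 23.4], [384.0, 214.0]), (0.88, [306.7, 222.8, 45.0, 33.2], [331.0, 239.0]), (0.79, [228.7, 201.9, 52.0, 32.2], [256.0, 219.0]), (0.68, [277.2, 288.8, 48.9, 31.5], [302.0, 305.0]), (0.26, [134.6, 220.4, 44.7, 39.5], [154.0, 240.0])]
side hatch [(0.8, [329.0, 167.2, 23.2, 22.5], [341.0, 181.0])]
side spare_hatch [(0.67, [262.7, 159.1, 33.2, 24.0], [279.0, 172.0])]
side tray [(0.84, [152.2, 324.9, 131.9, 95.0], [221.0, 379.0])]
side paint_tin [(0.95, [182.9, 168.7, 32.7, 45.2], [197.0, 190.0])]
side sanding_block []
side brush [(0.57, [311.8, 147.4, 66.0, 11.3], [341.0, 153.0])]
side small_vice [(0.97, [97.0, 295.9, 35.6, 67.5], [112.0, 331.0])]
1.0
```

```bash
python3 - <<'E'
import cv2
a=cv2.imread('pics/scene.png');b=cv2.imread('pics/side.png')
cv2.imwrite('pics/sc2.png',cv2.resize(a[100:350,110:430],(768,600),interpolation=3))
cv2.imwrite('pics/si2.png',cv2.resize(b[130:420,80:440],(745,600),interpolation=3))
E
```

```text
(no output)
```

View pics/sc2.png

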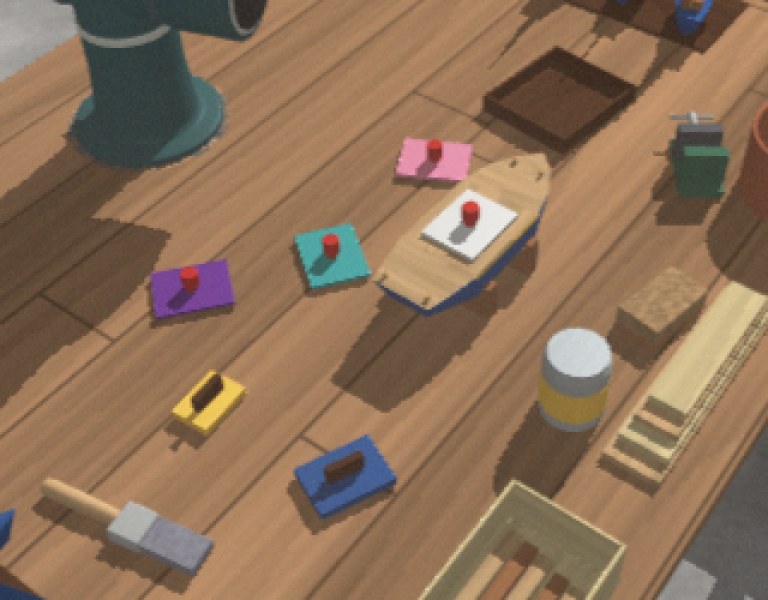

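View pics/si2.png

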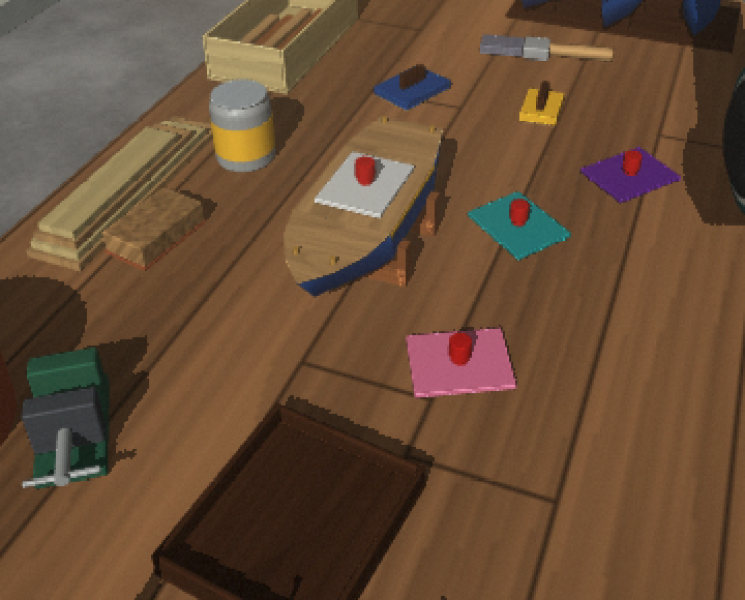

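The scene view shows the white cover with its red knob on the boat's deck at about (305,193). The yellow hatch is at (197,268), the blue one at (253,298) and the dark tray at (342,141). In the side view these are at (256,219), (341,181), (279,172) and (221,379). Next I'll fit poses to colour silhouettes in both views.

```bash
cat > fit.py <<'E'
from h import *
from scipy.optimize import minimize, least_squares
def box(sx,sy,z0,z1):
    return np.array([[x*sx/2,y*sy/2,z] for x in(-1,1) for y in(-1,1) for z in(z0,z1)])/1e3
def cyl(d,z0,z1):
    a=np.linspace(0,2*np.pi,24,endpoint=False)
    return np.array([[d/2*np.cos(t),d/2*np.sin(t),z] for t in a for z in(z0,z1)])/1e3
PARTS={'cover':[box(76,96,4,10),cyl(16,10,16),cyl(22,16,36)],
 'hatch':[box(50,70,3,15),box(10,44,15,37)],'bluehatch':[box(66,90,0,15),box(10,44,15,37)],
 'tray':[box(150,170,0,26)],'plate':[box(76,96,4,10)],'knob':[cyl(22,16,36)],'slab':[box(50,70,3,15)],'bar':[box(10,44,15,37)]}
def proj(g,X):
    c=X@np.asarray(g['R']).T+np.asarray(g['t']).ravel()
    return np.c_[g['fx']*c[:,0]/c[:,2]+g['cx'],g['fy']*c[:,1]/c[:,2]+g['cy']]
def place(P,p):
    c,s=np.cos(p[3]),np.sin(p[3])
    return P@np.array([[c,-s,0],[s,c,0],[0,0,1]]).T+np.array(p[:3])
def render(g,parts,p,S=4):
    m=np.zeros((420*S,560*S),np.uint8)
    for P in parts:
        h=cv2.convexHull(((proj(g,place(P,p))+.5)*S).astype(np.float32))
        cv2.fillConvexPoly(m,np.round(h*16-8).astype(np.int32),255,shift=4)
    return cv2.resize(m,(560,420),interpolation=cv2.INTER_AREA).astype(np.float32)/255
def fit(views,name,p0,free=(0,1,2,3),ign=None):
    """views: list of (cam, mask)"""
    parts=PARTS[name]; p0=np.array(p0,float); fr=list(free)
    def cost(q,sig=1.0):
        p=p0.copy(); p[fr]=p0[fr]+np.array(q)*np.array([.01,.01,.01,.1])[fr]
        return sum(np.abs(cv2.GaussianBlur(render(g,parts,p)-m.astype(np.float32),(0,0),sig)).sum()/m.sum() for g,m in views)
    q=np.zeros(len(fr))
    for sig,st in((4,2.),(1,.5),(.7,.2)):
        simp=np.vstack([q]+[q+st*e for e in np.eye(len(fr))])
        r=minimize(cost,q,args=(sig,),method='Nelder-Mead',options=dict(initial_simplex=simp,xatol=.01,fatol=1e-4)); q=r.x
    p=p0.copy(); p[fr]=p0[fr]+q*np.array([.01,.01,.01,.1])[fr]
    return p,r.fun
def tri(gs,us):
    A=[];b=[]
    for g,u in zip(gs,us):
        R=np.asarray(g['R']);t=np.asarray(g['t']).ravel()
        for k,(f,c) in enumerate(((g['fx'],g['cx']),(g['fy'],g['cy']))):
            n=(u[k]-c)/f; A.append(R[k]-n*R[2]); b.append(n*t[2]-t[k])
    x,res,_,_=np.linalg.lstsq(np.array(A),np.array(b),rcond=None); return x
def colour(img,name,bx,pad=4):
    h=cv2.cvtColor(img,cv2.COLOR_BGR2HSV).astype(int); H,S,V=h[...,0],h[...,1],h[...,2]
    m={'plate':(S<60)&(V>110),'red':((H<8)|(H>170))&(S>150)&(V>60),
       'yellow':(H>18)&(H<34)&(S>130)&(V>110),'dark':(V<95)}[name]
    w=np.zeros(m.shape,bool);x,y,a,b=[int(v) for v in bx]; w[max(0,y-pad):y+b+pad,max(0,x-pad):x+a+pad]=1
    m=(m&w).astype(np.uint8); n,l,s,c=cv2.connectedComponentsWithStats(m)
    return l==1+np.argmax(s[1:,4])
E
python3 - <<'E'
from fit import *
D=pickle.load(open('d.pkl','rb')); S,T=D['scene'],D['side']
def cen(m): return np.argwhere(m).mean(0)[::-1]
bc=[(S,D['scenecover'][2]['box']),(T,D['sidecover'][2]['box'])]
pl=[(g,colour(g['img'],'plate',b)) for g,b in bc]; rd=[(g,colour(g['img'],'red',b)) for g,b in bc]
print('areas',[m.sum() for _,m in pl],[m.sum() for _,m in rd])
k=tri([S,T],[cen(m) for _,m in rd]); print('knob',k)
u=[(g,m|r) for (g,m),(_,r) in zip(pl,rd)]
best=min((fit(u,'cover',[k[0],k[1],k[2]-.026,y]) for y in(0,.7,1.4,-.7)),key=lambda r:r[1]); print('cover',best)
bh=[(S,D['scenehatch'][0]['box']),(T,D['sidehatch'][0]['box'])]
yl=[(g,colour(g['img'],'yellow',b)) for g,b in bh]; print([m.sum() for _,m in yl],[b for _,b in bh])
k=tri([S,T],[cen(m) for _,m in yl]);print('hatch c',k)
hm=[(g,q[0]['mask']|m) for g,q,m in zip((S,T),(D['scenehatch'],D['sidehatch']),[m for _,m in yl])]
best=min((fit(hm,'hatch',[k[0],k[1],k[2]-.01,y]) for y in(0,.7,1.4,-.7)),key=lambda r:r[1]); print('hatch',best)
tm=[(S,D['scenetray'][0]['mask']),(T,D['sidetray'][0]['mask'])]
k=tri([S,T],[cen(m) for _,m in tm]);print('tray c',k)
best=min((fit(tm,'tray',[k[0],k[1],0,y]) for y in(0,.7,1.4,-.7)),key=lambda r:r[1]); print('tray',best)
bm=[(S,D['scenespare_hatch'][0]['mask']),(T,D['sidespare_hatch'][0]['mask'])]
k=tri([S,T],[cen(m) for _,m in bm]);print('spare',k)
for t in('paint_tin','small_vice'): print(t,tri([S,T],[cen(D[c+t][0]['mask']) for c in('scene','side')]))
E
```

```text
areas [np.int64(596), np.int64(751)] [np.int64(48), np.int64(109)]
knob [0.55035923 0.01616493 0.10087815]
cover (array([ 0.55167844,  0.01480163,  0.07585149, -0.02075499]), np.float64(0.18684342172334223))
[np.int64(352), np.int64(243)] [[180.2, 257.6, 30.3, 22.9], [329.0, 167.2, 23.2, 22.5]]
hatch c [ 0.43498454 -0.33131475  0.00450745]
hatch (array([ 0.43376616, -0.3293762 , -0.0009783 ,  0.07582673]), np.float64(0.12006431170220418))
tray c [0.46797853 0.36787433 0.01043593]
tray (array([ 0.46583896,  0.37072073, -0.00274106, -0.11982846]), np.float64(0.07874060835201441))
spare [ 0.61876074 -0.31840437  0.00677662]
paint_tin [ 0.76427868 -0.09097422  0.04651588]
small_vice [0.69699738 0.35375712 0.02058956]
```

>>> {"op": "apply_moves", "data": {"series": [{"jaw": 1, "offset": [0, 0, -0.1], "delta_rot": [0, 0, -1]}, {"jaw": 1, "offset": [0, 0, -0.1], "delta_rot": [0, 0, -1]}, {"jaw": 1, "offset": [0, 0, -0.1], "delta_rot": [0, 0, -1]}, {"jaw": 1, "offset": [0, 0, -0.1], "delta_rot": [0, 0, -1]}, {"jaw": 1, "offset": [0, 0, -0.1], "delta_rot": [0, 0, -1]}, {"jaw": 1, "offset": [0, 0, -0.1], "delta_rot": [0, 0, -1]}, {"jaw": 1, "offset": [0, 0, -0.1], "delta_rot": [0, 0, -1]}, {"jaw": 1, "offset": [0, 0, -0.1], "delta_rot": [0, 0, -1]}, {"jaw": 1, "offset": [0, 0, -0.1], "delta_rot": [0, 0, -1]}, {"jaw": 1, "offset": [0, 0, -0.1], "delta_rot": [0, 0, -1]}]}}

```text
t: 2.0
tcp_pos: [0.2332, -0.6334, 0.2614]
tcp_rot: [-3.142, 0.0, 1.054]
wrist_force: [0.7, 0.1, 0.1]
opening: 0.999
gripper_force: 0.0
```

>>> {"op": "apply_moves", "data": {"series": [{"jaw": 1, "offset": [0, 0, 0], "delta_rot": [0, 0, -1]}, {"jaw": 1, "offset": [0, 0, 0], "delta_rot": [0, 0, -1]}, {"jaw": 1, "offset": [0, 0, 0], "delta_rot": [0, 0, -1]}, {"jaw": 1, "offset": [0, 0, 0], "delta_rot": [0, 0, -1]}, {"jaw": 1, "offset": [0, 0, 0], "delta_rot": [0, 0, -1]}, {"jaw": 1, "offset": [0, 0, 0], "delta_rot": [0, 0, -1]}, {"jaw": 1, "offset": [0, 0, 0], "delta_rot": [0, 0, -1]}, {"jaw": 1, "offset": [0, 0, 0], "delta_rot": [0, 0, -0.45]}, {"jaw": 1, "offset": [0, 0, 0], "delta_rot": [0, 0, 0]}]}}

```text
t: 2.9
tcp_pos: [0.2332, -0.6334, 0.2613]
tcp_rot: [-3.142, -0.0, 1.571]
wrist_force: [-0.2, 1.3, -0.8]
opening: 1.0
gripper_force: 0.0
```

>>> {"op": "apply_moves", "data": {"series": [{"jaw": 1, "offset": [0.9, 0.67, 0], "delta_rot": [0, 0, 0]}, {"jaw": 1, "offset": [0.9, 0.67, 0], "delta_rot": [0, 0, 0]}, {"jaw": 1, "offset": [0.9, 0.67, 0], "delta_rot": [0, 0, 0]}, {"jaw": 1, "offset": [0.9, 0.67, 0], "delta_rot": [0, 0, 0]}, {"jaw": 1, "offset": [0.9, 0.67, 0], "delta_rot": [0, 0, 0]}, {"jaw": 1, "offset": [0.9, 0.67, 0], "delta_rot": [0, 0, 0]}, {"jaw": 1, "offset": [0.9, 0.67, 0], "delta_rot": [0, 0, 0]}, {"jaw": 1, "offset": [0.9, 0.67, 0], "delta_rot": [0, 0, 0]}, {"jaw": 1, "offset": [0.9, 0.67, 0], "delta_rot": [0, 0, 0]}, {"jaw": 1, "offset": [0.9, 0.67, 0], "delta_rot": [0, 0, 0]}]}}

```text
t: 3.9
tcp_pos: [0.4349, -0.3622, 0.2615]
tcp_rot: [3.141, 0.0, 1.57]
wrist_force: [0.5, -0.2, -0.4]
opening: 1.0
gripper_force: 0.0
```

```bash
cat >> fit.py <<'E'
from scipy.spatial.transform import Rotation as Ro
def wcam(s,g):
    "wrist frame with world extrinsics"
    M=np.array(g['mount']); W=np.eye(4); W[:3,:3]=Ro.from_euler('xyz',s['tcp_rot']).as_matrix(); W[:3,3]=s['tcp_pos']
    C=np.linalg.inv(W@M); g=dict(g); g['R']=C[:3,:3]; g['t']=C[:3,3]; return g
def cen(m): return np.argwhere(m).mean(0)[::-1]
E
python3 - <<'E'
from fit import *
s,g=grab('wrist','w1.png'); print(s['tcp_pos'],np.round(g['mount'],3).tolist(),g['fx'])
W=wcam(s,g); R=masks_of('hatch','wrist')
print([(q['p'],q['box']) for q in R], 'expect',proj(W,np.array([[.434,-.329,.015]])))
pickle.dump((W,R),open('w1.pkl','wb'))
E
```

```text
[ 0.43487246 -0.36221011  0.26152277] [[-0.0, -0.95, -0.311, 0.08], [1.0, 0.0, -0.0, 0.001], [0.0, -0.311, 0.95, -0.142], [0.0, 0.0, 0.0, 1.0]] 307.7211298643584
[(0.65, [251.8, 114.1, 46.4, 62.1])] expect [[276.16194252 147.73630776]]
```

View pics/w1.png

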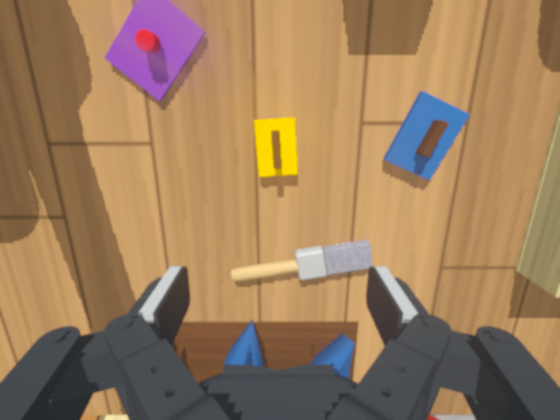

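The yellow hatch shows at (276,147) in the wrist view, where I predicted it. The brush is just behind it at (300,260), and the purple look-alike is at (155,45). I'll refine the fit and travel to the cover.

```bash
python3 - <<'E'
from fit import *
D=pickle.load(open('d.pkl','rb')); W,R=pickle.load(open('w1.pkl','rb'))
S,T=D['scene'],D['side']
y=colour(W['img'],'yellow',R[0]['box']); print(y.sum(),R[0]['mask'].sum())
m=R[0]['mask']|y
y2=cv2.morphologyEx(y.astype(np.uint8),cv2.MORPH_CLOSE,np.ones((9,9)))>0
p0=[.434,-.329,0,.076]
print('wrist xy yaw',fit([(W,y2)],'hatch',p0,free=(0,1,3)))
print('net',fit([(W,m)],'hatch',p0,free=(0,1,3)))
hm=[(g,D[c+'hatch'][0]['mask']|colour(g['img'],'yellow',D[c+'hatch'][0]['box'])) for c,g in(('scene',S),('side',T))]
print('all',fit(hm+[(W,y2)],'hatch',p0))
E
```

```text
2336 2247
wrist xy yaw (array([ 0.43389463, -0.32785786,  0.        ,  0.06695232]), np.float64(0.08641686377587257))
net (array([ 0.43353943, -0.32786306,  0.        ,  0.07704762]), np.float64(0.08375794998566373))
all (array([ 0.43399133, -0.32936073, -0.00070208,  0.07814922]), np.float64(0.21676554208060686))
```

>>> {"op": "apply_moves", "data": {"series": [{"jaw": 1, "offset": [1, 0.4, 0], "delta_rot": [0, 0, 0]}, {"jaw": 1, "offset": [1, 0.4, 0], "delta_rot": [0, 0, 0]}, {"jaw": 1, "offset": [1, 0.4, 0], "delta_rot": [0, 0, 0]}, {"jaw": 1, "offset": [1, 0.4, 0], "delta_rot": [0, 0, 0]}, {"jaw": 1, "offset": [1, 0.4, 0], "delta_rot": [0, 0, 0]}, {"jaw": 1, "offset": [1, 0.4, 0], "delta_rot": [0, 0, 0]}, {"jaw": 1, "offset": [1, 0.4, 0], "delta_rot": [0, 0, 0]}, {"jaw": 1, "offset": [1, 0.4, 0], "delta_rot": [0, 0, 0]}, {"jaw": 1, "offset": [1, 0.4, 0], "delta_rot": [0, 0, 0]}, {"jaw": 1, "offset": [1, 0.3, 0], "delta_rot": [0, 0, 0]}]}}

```text
t: 5.0
tcp_pos: [0.5516, -0.0628, 0.2615]
tcp_rot: [3.141, 0.0, 1.57]
wrist_force: [0.2, -0.6, 0.6]
opening: 1.005
gripper_force: 0.0
```

```bash
python3 - <<'E'
from fit import *
D=pickle.load(open('d.pkl','rb')); S,T=D['scene'],D['side']
s,g=grab('wrist','w2.png'); W=wcam(s,g); R=masks_of('cover','wrist'); print(s['tcp_pos'])
e=proj(W,np.array([[.5517,.0148,.09]]))[0]; print('expect',e,[(round(q['p'],2),q['box']) for q in R])
q=min(R,key=lambda q:np.hypot(*(cen(q['mask'])-e)))
u=[(W,colour(W['img'],'plate',q['box'])|colour(W['img'],'red',q['box']))]
k=[colour(g['img'],'red',b) for g,b in((S,D['scenecover'][2]['box']),(T,D['sidecover'][2]['box']),(W,q['box']))]
print('knob',tri([S,T,W],[cen(m) for m in k]))
p0=[.5517,.0148,.0759,-.02]
print('W',fit(u,'cover',p0,free=(0,1,3)))
uu=[(g,colour(g['img'],'plate',b)|colour(g['img'],'red',b)) for g,b in((S,D['scenecover'][2]['box']),(T,D['sidecover'][2]['box']))]
print('all',fit(u+uu,'cover',p0))
H=masks_of('hull','wrist'); print('hull',[(q['p'],q['box']) for q in H])
pickle.dump((W,R,H),open('w2.pkl','wb'))
E
```

```text
[ 0.55164171 -0.06282592  0.26145556]
expect [276.64538915 110.92570975] [(0.91, [113.9, 136.2, 90.9, 81.3]), (0.88, [100.3, 0.0, 64.4, 27.3]), (0.81, [62.3, 236.1, 77.4, 73.3]), (0.74, [178.1, 317.7, 43.4, 47.0]), (0.56, [237.8, 55.7, 81.9, 108.1])]Traceback (most recent call last):
  File "<stdin>", line 6, in <module>
  File "fit.py", line 48, in colour
    return l==1+np.argmax(s[1:,4])
                ~~~~~~~~~^^^^^^^^^
    return _wrapfunc(a, 'argmax', axis=axis, out=out, **kwds)
    return bound(*args, **kwds)
ValueError: attempt to get argmax of an empty sequence
```

View pics/w2.png

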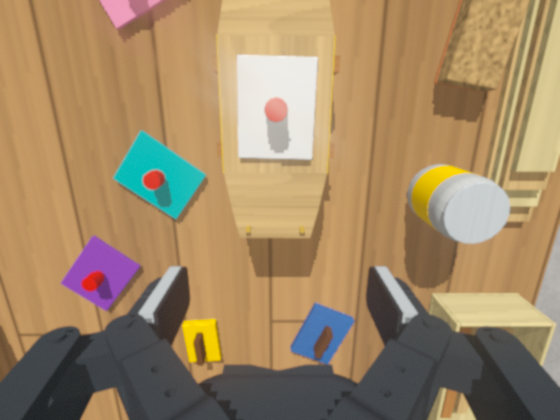

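The white cover shows at (276,108) with its knob at (276,109), a paler red here. The stern pins are at (248,230) and (302,230). I'll relax the red threshold and refit.

```bash
sed -i "s/(S>150)&(V>60)/(S>90)\&(V>60)/" fit.py; python3 - <<'E'
from fit import *
D=pickle.load(open('d.pkl','rb')); S,T=D['scene'],D['side']
s,g=grab('wrist'); W=wcam(s,g); b=[237.8,55.7,81.9,108.1]
k=[colour(g['img'],'red',b) for g,b in((S,D['scenecover'][2]['box']),(T,D['sidecover'][2]['box']),(W,b))]
print(k[2].sum(),cen(k[2]),'knob',tri([S,T,W],[cen(m) for m in k]))
pl=colour(W['img'],'plate',b,2)|k[2]; pl=cv2.morphologyEx(pl.astype(np.uint8),cv2.MORPH_CLOSE,np.ones((25,25)))>0
p0=[.5517,.0148,.0759,-.02]
print('W',pl.sum(),fit([(W,pl)],'cover',p0,free=(0,1,3)))
print('all',fit([(W,pl)]+[(g,colour(g['img'],'plate',b)|colour(g['img'],'red',b)) for g,b in((S,D['scenecover'][2]['box']),(T,D['sidecover'][2]['box']))],'cover',p0))
# pins on stern, brass
h=cv2.cvtColor(W['img'],cv2.COLOR_BGR2HSV)
for bx in((240,222,16,16),(294,222,16,16)):
    x,y,w,hh=bx; r=h[y:y+hh,x:x+w].astype(int); m=(r[...,1]>160)&(r[...,2]>100); print(m.sum(),np.argwhere(m).mean(0)[::-1]+[x,y])
    u=np.argwhere(m).mean(0)[::-1]+[x,y]; d=W['R'].T@np.array([(u[0]-W['cx'])/W['fx'],(u[1]-W['cy'])/W['fy'],1]); c=-W['R'].T@W['t']; print('at z=.0835',c+d*(.0835-c[2])/d[2])
E
```

```text
344 [275.35174419 113.10465116] knob [0.55080558 0.01546304 0.09991897]
W 8137 (array([ 0.55082156,  0.0164218 ,  0.0759    , -0.02546246]), np.float64(0.020153633071732516))
all (array([ 0.55106706,  0.01550513,  0.07511088, -0.02244917]), np.float64(0.1878938270060369))
3 [247.33333333 230.33333333]
at z=.0835 [ 0.51906759 -0.11057204  0.0835    ]
3 [301. 231.]
at z=.0835 [ 0.57918782 -0.11121745  0.0835    ]
```

>>> {"op": "apply_moves", "data": {"series": [{"jaw": 1, "offset": [0.9, 0, 0], "delta_rot": [0, 0, 0]}, {"jaw": 1, "offset": [0.9, 0, 0.6], "delta_rot": [0, 0, 0]}, {"jaw": 1, "offset": [0.83, -0.02, 0.9], "delta_rot": [0, 0, 0]}, {"jaw": 1, "offset": [0, 0, 0.9], "delta_rot": [0, 0, 0]}, {"jaw": 1, "offset": [0, 0, 0.9], "delta_rot": [0, 0, 0]}, {"jaw": 1, "offset": [0, 0, 0.9], "delta_rot": [0, 0, 0]}, {"jaw": 1, "offset": [0, 0, 0.9], "delta_rot": [0, 0, 0]}, {"jaw": 1, "offset": [0, 0, 0.5], "delta_rot": [0, 0, 0]}, {"jaw": 1, "offset": [0, 0, 0.12], "delta_rot": [0, 0, 0]}, {"jaw": 1, "offset": [0, 0, 0], "delta_rot": [0, 0, 0]}]}}

```text
t: 6.15
tcp_pos: [0.5505, 0.0148, 0.0897]
tcp_rot: [-3.141, 0.0, 1.57]
wrist_force: [1.0, 0.4, -0.1]
opening: 1.003
gripper_force: 0.0
```

>>> {"op": "apply_moves", "data": {"series": [{"jaw": -1, "offset": [0, 0, 0], "delta_rot": [0, 0, 0]}, {"jaw": -1, "offset": [0, 0, 0], "delta_rot": [0, 0, 0]}, {"jaw": -1, "offset": [0, 0, 0], "delta_rot": [0, 0, 0]}, {"jaw": -1, "offset": [0, 0, 0], "delta_rot": [0, 0, 0]}, {"jaw": -1, "offset": [0, 0, 0], "delta_rot": [0, 0, 0]}, {"jaw": -1, "offset": [0, 0, 0], "delta_rot": [0, 0, 0]}, {"jaw": -1, "offset": [0, 0, 0], "delta_rot": [0, 0, 0]}, {"jaw": -1, "offset": [0, 0, 0], "delta_rot": [0, 0, 0]}]}}

```text
t: 6.95
tcp_pos: [0.5512, 0.0156, 0.0906]
tcp_rot: [3.14, -0.0, 1.571]
wrist_force: [-0.5, 0.2, 6.3]
opening: 0.236
gripper_force: 59.0
```

>>> {"op": "apply_moves", "data": {"series": [{"jaw": -1, "offset": [0, 0, -0.3], "delta_rot": [0, 0, 0]}, {"jaw": -1, "offset": [0, 0, -0.6], "delta_rot": [0, 0, 0]}, {"jaw": -1, "offset": [0, 0, -0.9], "delta_rot": [0, 0, 0]}, {"jaw": -1, "offset": [0, 0, -0.9], "delta_rot": [0, 0, 0]}, {"jaw": -1, "offset": [0, 0, -0.9], "delta_rot": [0, 0, 0]}, {"jaw": -1, "offset": [0.6, -0.2, -0.5], "delta_rot": [0, 0, 0]}, {"jaw": -1, "offset": [0.9, -0.3, 0], "delta_rot": [0, 0, 0]}, {"jaw": -1, "offset": [0.9, -0.3, 0], "delta_rot": [0, 0, 0]}, {"jaw": -1, "offset": [0.9, -0.3, 0], "delta_rot": [0, 0, 0]}, {"jaw": -1, "offset": [0.9, -0.3, 0], "delta_rot": [0, 0, 0]}]}}

```text
t: 7.95
tcp_pos: [0.5075, 0.1424, 0.2125]
tcp_rot: [-3.141, 0.0, 1.571]
wrist_force: [1.3, -0.5, -1.6]
opening: 0.236
gripper_force: 58.8
```

```bash
python3 - <<'E'
from fit import *
D=pickle.load(open('d.pkl','rb'));o={}
s,g=grab('wrist','w3.png'); W=wcam(s,g); R=masks_of('tray','wrist'); print(s['tcp_pos'],s['opening'],s['gripper_force'])
print([(q['p'],q['box']) for q in R],proj(W,np.array([[.4658,.3707,.01]])))
if R: print(fit([(W,R[0]['mask'])],'tray',[.4658,.3707,0,-.12],free=(0,1,3)))
for c in('scene','side'):
    s,g=grab(c,c+'3.png'); o[c]=g; o[c+'hull']=masks_of('hull',c); print(c,[(q['p'],q['box']) for q in o[c+'hull']])
pickle.dump(o,open('d3.pkl','wb'))
a=o['scene']['img'][150:260,250:380]; b=o['side']['img'][170:290,190:320]
cv2.imwrite('pics/c3.png',np.hstack([cv2.resize(W['img'],(400,300)),np.zeros((300,0,3),np.uint8),cv2.resize(b,(325,300),interpolation=2)]))
E
```

```text
[0.50745356 0.14235706 0.21250249] 0.23565783373290397 58.7596195936203
[(0.9, [144.1, 0.0, 160.8, 50.3])] [[231.36599178 -62.1330293 ]]
(array([ 0.46495106,  0.37255725,  0.        , -0.12397289]), np.float64(0.021427781622574436))
scene []
side [(0.81, [213.3, 186.1, 83.3, 86.4])]
```

View pics/c3.png

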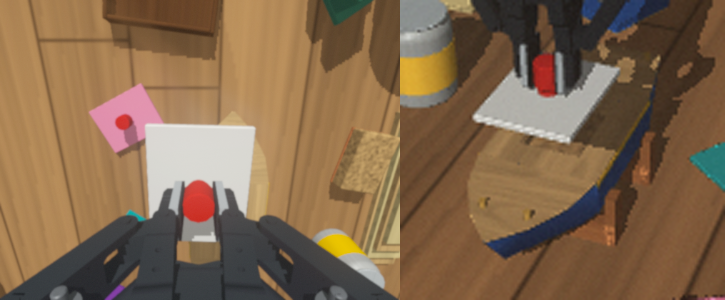

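The gripper holds the cover level by its knob. The tray is at the upper left of the wrist view, and the wrist fit agrees with the earlier one to within 2 mm.

>>> {"op": "apply_moves", "data": {"series": [{"jaw": -1, "offset": [0.9, -0.18, 0], "delta_rot": [0, 0, 0]}, {"jaw": -1, "offset": [0.97, -0.18, 0], "delta_rot": [0, 0, 0]}, {"jaw": -1, "offset": [0.97, -0.18, 0], "delta_rot": [0, 0, 0]}, {"jaw": -1, "offset": [0.97, -0.18, 0], "delta_rot": [0, 0, 0]}, {"jaw": -1, "offset": [0.97, -0.18, 0], "delta_rot": [0, 0, 0]}, {"jaw": -1, "offset": [0.97, -0.18, 0], "delta_rot": [0, 0, 0.5]}, {"jaw": -1, "offset": [0.97, -0.18, 0.3], "delta_rot": [0, 0, 0.5]}, {"jaw": -1, "offset": [0.9, -0.18, 0.6], "delta_rot": [0, 0, 0.4]}, {"jaw": -1, "offset": [0, 0, 0.9], "delta_rot": [0, 0, 0]}, {"jaw": -1, "offset": [0, 0, 0.9], "delta_rot": [0, 0, 0]}]}}

```text
t: 9.25
tcp_pos: [0.4691, 0.371, 0.1312]
tcp_rot: [3.14, -0.001, 1.473]
wrist_force: [0.0, 0.7, -1.6]
opening: 0.236
gripper_force: 58.8
```

>>> {"op": "apply_moves", "data": {"series": [{"jaw": -1, "offset": [0, 0, 0.9], "delta_rot": [0, 0, 0]}, {"jaw": -1, "offset": [0, 0, 0.9], "delta_rot": [0, 0, 0]}, {"jaw": -1, "offset": [0, 0, 0.7], "delta_rot": [0, 0, 0]}, {"jaw": -1, "offset": [0, 0, 0.6], "delta_rot": [0, 0, 0]}, {"jaw": -1, "offset": [0, 0, 0.3], "delta_rot": [0, 0, 0]}, {"jaw": -1, "offset": [0, 0, 0], "delta_rot": [0, 0, 0]}]}}

```text
t: 9.85
tcp_pos: [0.4676, 0.3691, 0.028]
tcp_rot: [-3.139, 0.002, 1.472]
wrist_force: [0.7, 0.8, -0.9]
opening: 0.233
gripper_force: 58.8
```

>>> {"op": "apply_moves", "data": {"series": [{"jaw": -1, "offset": [0, 0, 0.14], "delta_rot": [0, 0, 0]}, {"jaw": -1, "offset": [0, 0, 0.04], "delta_rot": [0, 0, 0]}, {"jaw": -1, "offset": [0, 0, 0], "delta_rot": [0, 0, 0]}]}}

```text
t: 10.15
tcp_pos: [0.4687, 0.3709, 0.0251]
tcp_rot: [3.141, -0.001, 1.473]
wrist_force: [-0.9, 0.3, -0.9]
opening: 0.232
gripper_force: 58.8
```

>>> {"op": "apply_moves", "data": {"series": [{"jaw": -1, "offset": [0, 0, 0.06], "delta_rot": [0, 0, 0]}, {"jaw": -1, "offset": [0, 0, 0.06], "delta_rot": [0, 0, 0]}, {"jaw": -1, "offset": [0, 0, 0], "delta_rot": [0, 0, 0]}]}}

```text
t: 10.45
tcp_pos: [0.468, 0.3706, 0.0206]
tcp_rot: [3.142, 0.0, 1.473]
wrist_force: [0.1, 0.2, -0.2]
opening: 0.234
gripper_force: 58.7
```

>>> {"op": "apply_moves", "data": {"series": [{"jaw": 1, "offset": [0, 0, 0], "delta_rot": [0, 0, 0]}, {"jaw": 1, "offset": [0, 0, 0], "delta_rot": [0, 0, 0]}, {"jaw": 1, "offset": [0, 0, 0], "delta_rot": [0, 0, 0]}, {"jaw": 1, "offset": [0, 0, 0], "delta_rot": [0, 0, 0]}, {"jaw": 1, "offset": [0, 0, 0], "delta_rot": [0, 0, 0]}, {"jaw": 1, "offset": [0, 0, 0], "delta_rot": [0, 0, 0]}, {"jaw": 1, "offset": [0, 0, -0.5], "delta_rot": [0, 0, 0]}, {"jaw": 1, "offset": [0, 0, -0.8], "delta_rot": [0, 0, 0]}, {"jaw": 1, "offset": [0, 0, -1], "delta_rot": [0, 0, 0]}, {"jaw": 1, "offset": [0, 0, -1], "delta_rot": [0, 0, 0]}]}}

```text
t: 11.45
tcp_pos: [0.468, 0.3705, 0.1216]
tcp_rot: [3.142, -0.0, 1.473]
wrist_force: [0.2, 0.4, 0.7]
opening: 1.003
gripper_force: 0.0
```

>>> {"op": "apply_moves", "data": {"series": [{"jaw": 1, "offset": [0, 0, -1], "delta_rot": [0, 0, -0.5]}, {"jaw": 1, "offset": [0, 0, -1], "delta_rot": [0, 0, -0.5]}, {"jaw": 1, "offset": [-1, 0, -1], "delta_rot": [0, 0, -0.4]}, {"jaw": 1, "offset": [-1, 0, -0.8], "delta_rot": [0, 0, 0]}, {"jaw": 1, "offset": [-1, 0, 0], "delta_rot": [0, 0, 0]}, {"jaw": 1, "offset": [-1, 0, 0], "delta_rot": [0, 0, 0]}]}}

```text
t: 12.05
tcp_pos: [0.468, 0.25, 0.2367]
tcp_rot: [3.138, -0.002, 1.572]
wrist_force: [0.8, 0.4, 0.3]
opening: 0.999
gripper_force: 0.0
```

```bash
python3 - <<'E'
from fit import *
s,g=grab('wrist','w4.png'); W=wcam(s,g); print(s['tcp_pos'],s['tcp_rot'],s['t'])
s2,T=grab('side','s4.png')
R=masks_of('cover','side'); print([(round(q['p'],2),q['box']) for q in R])
E=proj(T,np.array([[.468,.3706,.012]]))[0]; print('expect',E)
cv2.imwrite('pics/c4.png',np.hstack([cv2.resize(W['img'],(400,300)),cv2.resize(T['img'],(400,300),interpolation=2)]))
q=min(R,key=lambda q:np.hypot(*(cen(q['mask'])-E))); print(cen(q['mask']))
c=fit([(T,q['mask'])],'cover',[.468,.3706,.006,-.12],free=(0,1,3)); print('at floor',c)
for z in(.004,.008,.012): print(z,fit([(T,q['mask'])],'cover',[.468,.3706,z,-.12],free=(0,1,3)))
pickle.dump((W,T,R),open('d4.pkl','wb'))
E
```

```text
[0.46800785 0.25002655 0.23668732] [ 3.13752178e+00 -1.80444897e-03  1.57156860e+00] 12.05
[(0.97, [182.4, 350.3, 72.1, 63.7]), (0.64, [303.8, 222.3, 48.0, 34.6]), (0.59, [275.3, 288.7, 50.9, 33.3]), (0.56, [362.2, 199.9, 46.1, 25.5])]
expect [220.80258282 380.02272721]
[220.08047875 380.88856789]
at floor (array([ 0.46847948,  0.36970876,  0.006     , -0.11867032]), np.float64(0.029182808781969022))
0.004 (array([ 0.46928821,  0.36855236,  0.004     , -0.12632484]), np.float64(0.024704845395405038))
0.008 (array([ 0.46781341,  0.37113788,  0.008     , -0.11654268]), np.float64(0.03700804857985323))
0.012 (array([ 0.4665637 ,  0.37267326,  0.012     , -0.12700146]), np.float64(0.048043434058050456))
```

View pics/c4.png

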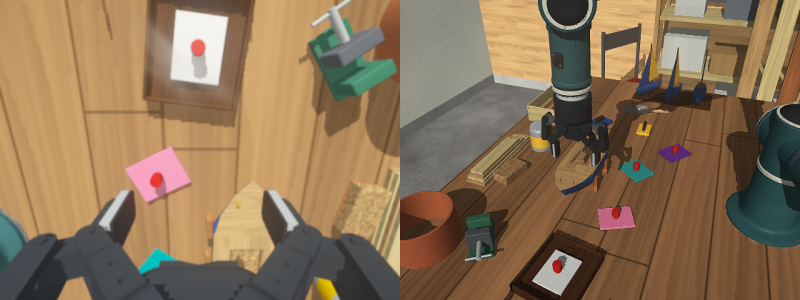

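The cover lies flat in the tray, knob up. Next I'll look at the uncovered opening.

>>> {"op": "apply_moves", "data": {"series": [{"jaw": 1, "offset": [-1, 0.28, -0.1], "delta_rot": [0, 0, 0]}, {"jaw": 1, "offset": [-1, 0.28, -0.1], "delta_rot": [0, 0, 0]}, {"jaw": 1, "offset": [-1, 0.28, -0.1], "delta_rot": [0, 0, 0]}, {"jaw": 1, "offset": [-1, 0.28, -0.1], "delta_rot": [0, 0, 0]}, {"jaw": 1, "offset": [-1, 0.28, -0.1], "delta_rot": [0, 0, 0]}, {"jaw": 1, "offset": [-1, 0.28, -0.1], "delta_rot": [0, 0, 0]}, {"jaw": 1, "offset": [-1, 0.28, -0.1], "delta_rot": [0, 0, 0]}, {"jaw": 1, "offset": [-1, 0.28, -0.1], "delta_rot": [0, 0, 0]}, {"jaw": 1, "offset": [-1, 0.28, 0], "delta_rot": [0, 0, 0]}, {"jaw": 1, "offset": [-0.3, 0.2, 0], "delta_rot": [0, 0, 0]}]}}

```text
t: 13.2
tcp_pos: [0.55, -0.0299, 0.2584]
tcp_rot: [3.141, 0.001, 1.569]
wrist_force: [-0.0, 0.4, -0.2]
opening: 1.0
gripper_force: 0.0
```

```bash
python3 - <<'E'
from fit import *
s,g=grab('wrist','w5.png'); W=wcam(s,g); print(s['tcp_pos'],s['tcp_rot'],s['t'])
M=box(53,73,80,80)[::2]; p=[.5505,.0165,0,-.02]
u=proj(W,place(M,p)); print(u)
x0,y0=u.min(0).astype(int)-12; x1,y1=u.max(0).astype(int)+12
cv2.imwrite('pics/c5.png',cv2.resize(W['img'][y0:y1,x0:x1],None,fx=6,fy=6,interpolation=cv2.INTER_NEAREST)[:600,:800]); print(x0,y0,x1,y1)
pickle.dump((s,W),open('w5.pkl','wb'))
E
```

```text
[ 0.54996009 -0.02994952  0.25835857] [3.14055933e+00 5.18549559e-04 1.56934383e+00] 13.2
[[251.48355535 177.32828335]
 [250.89745076 104.67638539]
 [301.42840695 178.22842156]
 [304.57755712 105.72520145]]
238 92 316 190
```

View pics/c5.png

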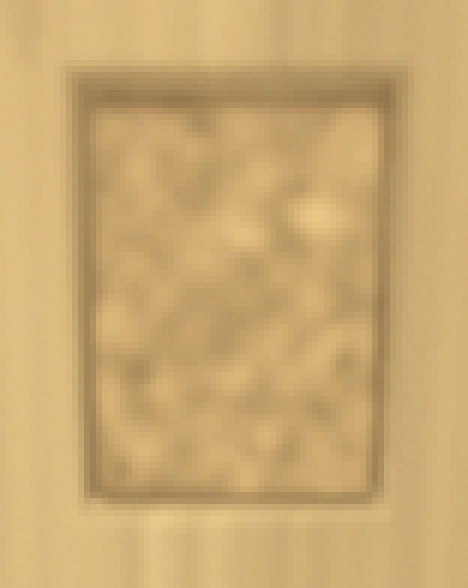

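The opening shows clear of the cover, with its outer chamfer edge from about (249,103) to (303,177) and the cork bed shallow inside it. A second wrist view from another place will help me fit it from both.

>>> {"op": "apply_moves", "data": {"series": [{"jaw": 1, "offset": [-0.8, -0.6, 0], "delta_rot": [0, 0, 0]}, {"jaw": 1, "offset": [-0.7, -0.6, 0], "delta_rot": [0, 0, 0]}, {"jaw": 1, "offset": [0, 0, 0], "delta_rot": [0, 0, 0]}]}}

```text
t: 13.55
tcp_pos: [0.5116, -0.0735, 0.2576]
tcp_rot: [-3.14, -0.0, 1.57]
wrist_force: [0.9, -0.5, -0.2]
opening: 1.004
gripper_force: 0.0
```

```bash
cat > ring.py <<'E'
from fit import *
from scipy.ndimage import map_coordinates
def sides(o,n=60):
    a=np.linspace(-.85,.85,n); W,L=(53/2+o)/1e3,(73/2+o)/1e3
    return [np.c_[W+0*a,a*L],np.c_[-W+0*a,a*L],np.c_[a*W,L+0*a],np.c_[a*W,-L+0*a]]
def samp(g,gray,p,o):
    return [map_coordinates(gray,proj(g,place(np.c_[s,0*s[:,0]],p))[:,::-1].T,order=1) for s in sides(o)]
def ringfit(gs,p0,free=(0,1,3),O=2.0):
    fr=list(free); sc=np.array([.002,.002,.004,.03])[fr]; p0=np.array(p0,float)
    G=[cv2.cvtColor(g['img'],cv2.COLOR_BGR2GRAY).astype(float) for g in gs]
    def cost(q):
        p=p0.copy();p[fr]+=q*sc; c=0
        for g,y in zip(gs,G):
            i=[samp(g,y,p,O-d) for d in(.4,.8,1.2)]; e=[samp(g,y,p,O+d) for d in(.6,1.2,1.8)]
            c+=sum(np.mean(i,0)[k].mean()-np.mean(e,0)[k].mean() for k in range(4))
        return c
    best=None
    for s in([0,0,0,0],[1,1,0,0],[-1,-1,0,0],[1,-1,0,0],[-1,1,0,0]):
        s=np.array(s,float)[fr]
        r=minimize(cost,s,method='Nelder-Mead',options=dict(initial_simplex=np.vstack([s]+[s+e for e in np.eye(len(fr))]),xatol=.005,fatol=.01))
        if best is None or r.fun<best.fun: best=r
    p=p0.copy();p[fr]+=best.x*sc; return np.round(p,4),round(best.fun,2)
E
python3 - <<'E'
from ring import *
s5,W5=pickle.load(open('w5.pkl','rb'))
s,g=grab('wrist','w6.png'); W6=wcam(s,g); print(s['tcp_pos'],s['tcp_rot'])
pickle.dump((s,W6),open('w6.pkl','wb'))
p0=[.5505,.0165,.08,-.02]
for O in(0,1,1.5,2,2.5): print(O,ringfit([W5],p0,O=O),ringfit([W6],p0,O=O))
print('both z free',ringfit([W5,W6],p0,free=(0,1,2,3),O=2),ringfit([W5,W6],p0,O=2))
print('expected outer corners w5',proj(W5,place(np.c_[np.array([[-28.5,38.5],[28.5,38.5],[-28.5,-38.5],[28.5,-38.5]])/1e3,np.zeros(4)],ringfit([W5],p0)[0])).round(1).tolist())
E
```

```text
[ 0.51156151 -0.0735443   0.25764574] [-3.14039740e+00 -6.99253569e-05  1.56999129e+00]
0 (array([ 0.5499,  0.0187,  0.08  , -0.0054]), np.float64(-104.59)) (array([ 0.5494,  0.0181,  0.08  , -0.0023]), np.float64(-121.08))
1 (array([0.5508, 0.0195, 0.08  , 0.0009]), np.float64(-79.61)) (array([ 0.5488,  0.0184,  0.08  , -0.0142]), np.float64(-92.91))
1.5 (array([0.5512, 0.0202, 0.08  , 0.003 ]), np.float64(-71.89)) (array([0.551 , 0.019 , 0.08  , 0.0075]), np.float64(-77.57))
2 (array([0.5516, 0.0209, 0.08  , 0.008 ]), np.float64(-67.18)) (array([0.5511, 0.0199, 0.08  , 0.0084]), np.float64(-70.12))
2.5 (array([0.5523, 0.0214, 0.08  , 0.0055]), np.float64(-63.77)) (array([0.5516, 0.0205, 0.08  , 0.0065]), np.float64(-64.94))
both z free (array([ 0.5506,  0.018 ,  0.0649, -0.0074]), np.float64(-185.9)) (array([0.5514, 0.0203, 0.08  , 0.0114]), np.float64(-131.55))
expected outer corners w5 [[248.8, 98.6], [306.9, 98.0], [251.6, 175.8], [305.4, 175.3]]
```

```bash
python3 - <<'E'
from ring import *
p=[.5500,.0180,.08,-.008]
for f in('w5','w6'):
    s,W=pickle.load(open(f+'.pkl','rb')); G=cv2.cvtColor(W['img'],cv2.COLOR_BGR2GRAY).astype(float)
    os=np.arange(-5,6.1,.5); P=np.array([[q.mean() for q in samp(W,G,p,o)] for o in os])
    print(f,'side +x,-x,+y,-y'); 
    for k in range(4): print(np.round(P[:,k]).astype(int).tolist())
    # per-side line: position of half drop along side (two halves) for yaw
    Q=np.array([[np.array_split(q,3)[j].mean() for q in samp(W,G,p,o) for j in range(3)] for o in os])
    for c in range(12):
        v=Q[:,c]; d=v[-3:].mean(); i=np.argmin(v); h=(d+v[i])/2
        j=max(k for k in range(len(v)-1) if v[k]<h<=v[k+1]); print(c//3,c%3,round(os[j]+.5*(h-v[j])/(v[j+1]-v[j]),2),end=' | ')
    print()
E
```

```text
w5 side +x,-x,+y,-y
[170, 170, 168, 164, 158, 150, 143, 139, 140, 145, 152, 158, 162, 165, 168, 170, 172, 174, 175, 176, 176, 177, 177]
[170, 168, 165, 159, 152, 145, 140, 139, 142, 148, 157, 165, 173, 179, 184, 187, 189, 190, 190, 190, 190, 190, 189]
[138, 135, 133, 136, 138, 141, 144, 146, 149, 152, 157, 162, 168, 174, 178, 182, 183, 184, 184, 184, 184, 184, 184]
[167, 164, 160, 155, 149, 144, 146, 149, 159, 170, 178, 185, 188, 190, 190, 188, 187, 185, 184, 184, 183, 183, 183]
0 0 -0.02 | 0 1 0.41 | 0 2 1.46 | 1 0 0.13 | 1 1 0.47 | 1 2 0.8 | 2 0 -0.02 | 2 1 0.19 | 2 2 0.51 | 3 0 -0.78 | 3 1 -0.83 | 3 2 -0.82 | 
w6 side +x,-x,+y,-y
[171, 167, 161, 151, 141, 133, 129, 131, 138, 148, 156, 162, 165, 167, 169, 172, 174, 176, 178, 178, 179, 179, 179]
[172, 171, 170, 168, 164, 159, 153, 148, 148, 151, 157, 165, 173, 179, 185, 189, 191, 193, 193, 193, 193, 192, 192]
[115, 115, 116, 117, 119, 122, 126, 132, 138, 144, 152, 160, 169, 177, 182, 185, 187, 187, 187, 187, 187, 187, 187]
[173, 173, 171, 168, 163, 156, 150, 145, 146, 151, 160, 172, 180, 186, 189, 189, 189, 187, 187, 186, 186, 186, 186]
0 0 -0.53 | 0 1 -0.13 | 0 2 0.49 | 1 0 0.52 | 1 1 0.79 | 1 2 1.14 | 2 0 -0.18 | 2 1 -0.0 | 2 2 0.09 | 3 0 0.44 | 3 1 0.17 | 3 2 0.06 |
```

>>> {"op": "apply_moves", "data": {"series": [{"jaw": 1, "offset": [-1, -0.25, 0.15], "delta_rot": [0, 0, 0]}, {"jaw": 1, "offset": [-1, -0.25, 0.15], "delta_rot": [0, 0, 0]}, {"jaw": 1, "offset": [-1, -0.25, 0.15], "delta_rot": [0, 0, 0]}, {"jaw": 1, "offset": [-1, -0.25, 0.15], "delta_rot": [0, 0, 0]}, {"jaw": 1, "offset": [-1, -0.25, 0.15], "delta_rot": [0, 0, 0]}, {"jaw": 1, "offset": [-1, -0.25, 0.15], "delta_rot": [0, 0, 0]}, {"jaw": 1, "offset": [-1, -0.25, 0.15], "delta_rot": [0, 0, 0]}, {"jaw": 1, "offset": [-1, -0.25, 0.15], "delta_rot": [0, 0, 0]}, {"jaw": 1, "offset": [-1, -0.25, 0.15], "delta_rot": [0, 0, 0]}, {"jaw": 1, "offset": [-1, -0.33, 0.15], "delta_rot": [0, 0, 0]}]}}

```text
t: 14.6
tcp_pos: [0.4372, -0.3733, 0.2126]
tcp_rot: [3.14, -0.001, 1.573]
wrist_force: [0.2, -0.0, 0.3]
opening: 1.001
gripper_force: 0.0
```

>>> {"op": "apply_moves", "data": {"series": [{"jaw": 1, "offset": [-0.5, 0, 0], "delta_rot": [0, 0, -1]}, {"jaw": 1, "offset": [0, 0, 0], "delta_rot": [0, 0, -0.07]}, {"jaw": 1, "offset": [0, 0, 0], "delta_rot": [0, 0, 0]}]}}

```text
t: 14.9
tcp_pos: [0.4367, -0.3873, 0.2126]
tcp_rot: [3.141, -0.001, 1.645]
wrist_force: [-0.8, 0.9, -1.2]
opening: 1.002
gripper_force: 0.0
```

```bash
python3 - <<'E'
from fit import *
s,g=grab('wrist','w7.png'); W=wcam(s,g); print(s['tcp_pos'],s['tcp_rot'])
R=masks_of('hatch','wrist'); e=proj(W,np.array([[.434,-.328,.015]]))[0]; print(e,[(round(q['p'],2),q['box']) for q in R])
q=min(R,key=lambda q:np.hypot(*(cen(q['mask'])-e)))
y=colour(W['img'],'yellow',q['box']); y=cv2.morphologyEx(y.astype(np.uint8),cv2.MORPH_CLOSE,np.ones((31,31)))>0
print(y.sum(),q['mask'].sum())
W1,R1=pickle.load(open('w1.pkl','rb')); y1=colour(W1['img'],'yellow',R1[0]['box']); y1=cv2.morphologyEx(y1.astype(np.uint8),cv2.MORPH_CLOSE,np.ones((15,15)))>0
p0=[.434,-.328,0,.075]
print('one',fit([(W,y)],'slab',p0,free=(0,1,3)),fit([(W,y)],'hatch',p0,free=(0,1,3)))
print('two',fit([(W,y),(W1,y1)],'slab',p0))
E
```

```text
[ 0.43672423 -0.3872882   0.21255596] [ 3.14122750e+00 -1.08774451e-03  1.64498323e+00]
[278.31263367 128.86900401] [(0.9, [253.7, 94.4, 47.8, 66.5])]
3431 3096
one (array([ 0.43404143, -0.32817031,  0.        ,  0.05108393]), np.float64(0.07037970805022224)) (array([ 0.43404143, -0.32817031,  0.        ,  0.05108393]), np.float64(0.07037970805022224))
two (array([ 0.4337463 , -0.32753335,  0.01445131,  0.06445192]), np.float64(0.05343808223848644))
```

>>> {"op": "apply_moves", "data": {"series": [{"jaw": 1, "offset": [0.7, 0.06, 0.3], "delta_rot": [0, 0, 0]}, {"jaw": 1, "offset": [0.7, 0, 0.6], "delta_rot": [0, 0, 0]}, {"jaw": 1, "offset": [0.58, 0, 0.9], "delta_rot": [0, 0, 0]}, {"jaw": 1, "offset": [0, 0, 0.9], "delta_rot": [0, 0, 0]}, {"jaw": 1, "offset": [0, 0, 0.9], "delta_rot": [0, 0, 0]}, {"jaw": 1, "offset": [0, 0, 0.9], "delta_rot": [0, 0, 0]}, {"jaw": 1, "offset": [0, 0, 0.9], "delta_rot": [0, 0, 0]}, {"jaw": 1, "offset": [0, 0, 0.7], "delta_rot": [0, 0, 0]}, {"jaw": 1, "offset": [0, 0, 0.4], "delta_rot": [0, 0, 0]}, {"jaw": 1, "offset": [0, 0, 0], "delta_rot": [0, 0, 0]}]}}

```text
t: 16.0
tcp_pos: [0.4321, -0.3272, 0.0161]
tcp_rot: [-3.139, -0.003, 1.646]
wrist_force: [-0.3, -0.4, -1.1]
opening: 1.0
gripper_force: 0.0
```

```bash
python3 -c "
from fit import *
s,g=grab('wrist','w8.png'); print(s['tcp_pos'],s['tcp_rot'],s['wrist_force']); cv2.imwrite('pics/w8c.png',g['img'])"
```

```text
[ 0.43209048 -0.32715071  0.01612158] [-3.13910286e+00 -2.63578757e-03  1.64640120e+00] [-0.32570398 -0.42699118 -1.13857194]
```

View pics/w8c.png

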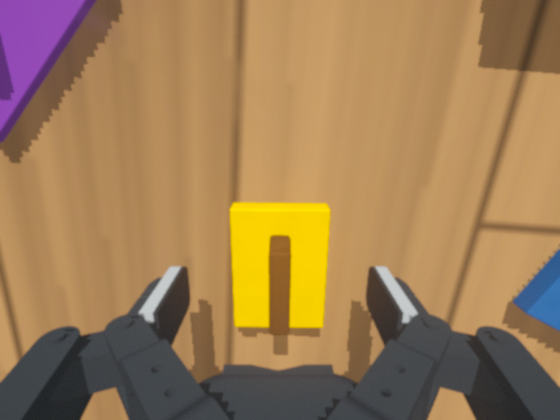

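The hatch sits centred between the open fingers, its yellow top spanning rows 209 to 328 and columns 232 to 328. The bar is at column 280. I'll work out the along-bar offset in the gripper from this view, then close.

```bash
python3 - <<'E'
from fit import *
s=sense(); s2,g=grab('wrist'); W=wcam(s2,g)
y=colour(W['img'],'yellow',[225,195,112,140],0); y=cv2.morphologyEx(y.astype(np.uint8),cv2.MORPH_CLOSE,np.ones((61,61)))>0
p,c=fit([(W,y)],'slab',[.434,-.328,0,.075],free=(0,1,3)); print(p,c,y.sum())
p2,c2=fit([(W,y)],'slab',[.434,-.328,0,.075]); print(p2,c2)
R=Ro.from_euler('xyz',s2['tcp_rot']).as_matrix()
print('hatch rel tool',R.T@(p[:3]-s2['tcp_pos']),'tcp',s2['tcp_pos'],'yawdiff',p[3]+np.pi/2-s2['tcp_rot'][2])
E
```

```text
[ 0.43387203 -0.32839235  0.          0.07530754] 0.015461768656247436 12183
[ 0.43377917 -0.32799713  0.00119807  0.06735828] 0.009315548336076333
hatch rel tool [-0.0003955   0.00089336  0.01742942] tcp [ 0.43296667 -0.32808076  0.01743051] yawdiff -0.00021055038781891966
```

>>> {"op": "apply_moves", "data": {"series": [{"jaw": -1, "offset": [0, 0, 0], "delta_rot": [0, 0, 0]}, {"jaw": -1, "offset": [0, 0, 0], "delta_rot": [0, 0, 0]}, {"jaw": -1, "offset": [0, 0, 0], "delta_rot": [0, 0, 0]}, {"jaw": -1, "offset": [0, 0, 0], "delta_rot": [0, 0, 0]}, {"jaw": -1, "offset": [0, 0, 0], "delta_rot": [0, 0, 0]}, {"jaw": -1, "offset": [0, 0, 0], "delta_rot": [0, 0, 0]}, {"jaw": -1, "offset": [0, 0, 0], "delta_rot": [0, 0, 0]}, {"jaw": -1, "offset": [0, 0, 0], "delta_rot": [0, 0, 0]}]}}

```text
t: 16.9
tcp_pos: [0.4333, -0.3294, 0.0181]
tcp_rot: [3.141, 0.001, 1.646]
wrist_force: [-0.1, 0.2, 4.4]
opening: 0.101
gripper_force: 62.4
```

>>> {"op": "apply_moves", "data": {"series": [{"jaw": -1, "offset": [0, 0, -0.4], "delta_rot": [0, 0, 0]}, {"jaw": -1, "offset": [0, 0, -0.8], "delta_rot": [0, 0, 0]}, {"jaw": -1, "offset": [0, 0, -1], "delta_rot": [0, 0, 0]}, {"jaw": -1, "offset": [0, 0, -1], "delta_rot": [0, 0, 0.61]}, {"jaw": -1, "offset": [0, 0, -1], "delta_rot": [0, 0, 0.61]}, {"jaw": -1, "offset": [0.5, 0.16, -0.6], "delta_rot": [0, 0, 0]}, {"jaw": -1, "offset": [0.97, 0.31, 0], "delta_rot": [0, 0, 0]}, {"jaw": -1, "offset": [0.97, 0.31, 0], "delta_rot": [0, 0, 0]}, {"jaw": -1, "offset": [0.97, 0.31, 0], "delta_rot": [0, 0, 0]}, {"jaw": -1, "offset": [0.97, 0.31, 0], "delta_rot": [0, 0, 0]}]}}

```text
t: 17.9
tcp_pos: [0.4761, -0.1968, 0.162]
tcp_rot: [-3.141, -0.0, 1.56]
wrist_force: [0.1, -0.3, -0.3]
opening: 0.102
gripper_force: 61.8
```

>>> {"op": "apply_moves", "data": {"series": [{"jaw": -1, "offset": [0.97, 0.31, 0], "delta_rot": [0, 0, 0]}, {"jaw": -1, "offset": [0.97, 0.31, 0], "delta_rot": [0, 0, 0]}, {"jaw": -1, "offset": [0.97, 0.31, 0], "delta_rot": [0, 0, 0]}, {"jaw": -1, "offset": [0.97, 0.31, 0], "delta_rot": [0, 0, 0]}, {"jaw": -1, "offset": [0.97, 0.31, 0], "delta_rot": [0, 0, 0]}, {"jaw": -1, "offset": [0.97, 0.31, 0], "delta_rot": [0, 0, 0]}, {"jaw": -1, "offset": [0.8, 0.31, 0.2], "delta_rot": [0, 0, 0]}, {"jaw": -1, "offset": [0.5, 0.2, 0.5], "delta_rot": [0, 0, 0]}, {"jaw": -1, "offset": [0, 0, 0.5], "delta_rot": [0, 0, 0]}, {"jaw": -1, "offset": [0, 0, 0], "delta_rot": [0, 0, 0]}]}}

```text
t: 18.9
tcp_pos: [0.5465, 0.0146, 0.122]
tcp_rot: [-3.134, 0.001, 1.561]
wrist_force: [-0.3, 1.6, -1.9]
opening: 0.101
gripper_force: 61.8
```

>>> {"op": "apply_moves", "data": {"series": [{"jaw": -1, "offset": [0.11, 0.12, 0.1], "delta_rot": [0, 0, 0]}, {"jaw": -1, "offset": [0, 0, 0], "delta_rot": [0, 0, 0]}, {"jaw": -1, "offset": [0, 0, 0], "delta_rot": [0, 0, 0]}]}}

```text
t: 19.2
tcp_pos: [0.5536, 0.0174, 0.1231]
tcp_rot: [3.141, 0.0, 1.56]
wrist_force: [-0.6, -0.3, -1.4]
opening: 0.102
gripper_force: 61.8
```

```bash
python3 - <<'E'
from fit import *
P=[];Rr=[];o={}
for c in('wrist','scene','side','wrist','wrist','wrist','wrist','wrist'):
    s,g=grab(c); P.append(s['tcp_pos']);Rr.append(Ro.from_euler('xyz',s['tcp_rot']).as_rotvec()*np.sign(Ro.from_euler('xyz',s['tcp_rot']).as_rotvec()[0])); o[c]=g
P=np.array(P); m=P.mean(0); print(m,P.std(0),s['tcp_rot'],s['t'])
W=wcam(dict(tcp_pos=m,tcp_rot=[np.pi,0,1.561]),o['wrist']); o['W']=W; pickle.dump(o,open('d9.pkl','wb'))
h=colour(W['img'],'yellow',[180,150,220,200],0); print('wrist yellow',h.sum())
h=cv2.morphologyEx(h.astype(np.uint8),cv2.MORPH_CLOSE,np.ones((61,61)))>0
p,c=fit([(W,h)],'slab',[m[0],m[1],m[2]-.0175,-.01]); print('hatch',p,c,'rel',p[:3]-m)
u=proj(o['side'],np.array([[.55,.018,.09]]))[0].astype(int); v=proj(o['scene'],np.array([[.55,.018,.09]]))[0].astype(int); print(u,v)
cr=lambda im,c:cv2.resize(im[c[1]-37:c[1]+38,c[0]-33:c[0]+34],(267,300),interpolation=2)
cv2.imwrite('pics/c9.png',np.hstack([cv2.resize(W['img'][140:350,170:400],(266,300)),cr(o['side']['img'],u),cr(o['scene']['img'],v)]))
E
```

```text
[0.55353725 0.01767487 0.12316654] [0.0001044  0.00020007 0.00011302] [ 3.14114466e+00 -2.94653615e-05  1.56034566e+00] 19.55
wrist yellow 6263
hatch [0.55435787 0.01274625 0.04738657 1.56006052] 0.07949006942327672 rel [ 0.00082062 -0.00492862 -0.07577997]
[255 216] [305 190]
```

View pics/c9.png

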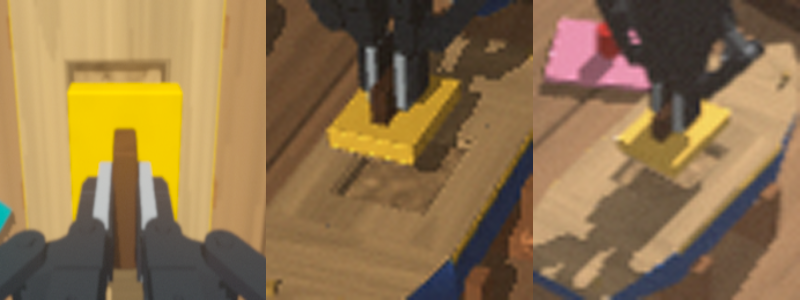

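The hatch hangs level above the opening. In the wrist crop the opening's far edge spans columns 66 to 168 at row 60, while the hatch spans 68 to 181, so the hatch sits too far toward +x. I'll quantify that at the two heights.

```bash
python3 - <<'E'
from fit import *
o=pickle.load(open('d9.pkl','rb')); W=o['W']; G=cv2.cvtColor(W['img'],cv2.COLOR_BGR2GRAY).astype(int)
def bp(u,z):
    d=W['R'].T@np.array([(u[0]-W['cx'])/W['fx'],(u[1]-W['cy'])/W['fy'],1]); c=-W['R'].T@W['t']; return (c+d*(z-c[2])/d[2]).round(4)[:2]
for r in (196,200,204): print(r,G[r,218:330:1].tolist())
print('col270',G[180:220,270].tolist())
h=colour(W['img'],'yellow',[180,150,220,200],0)
rows=np.argwhere(h[:,270]).ravel(); print('yellow col270 rows',rows[:3]); 
for r in(216,225,235): c=np.argwhere(h[r]).ravel(); print(r,c.min(),c.max(),bp((c.min(),r),.1207),bp((c.max(),r),.1207))
for u in((227,192),(315.2,192),(270,192)): print(u,bp(u,.08))
E
```

```text
196 [184, 184, 186, 186, 186, 186, 183, 177, 167, 155, 147, 136, 125, 123, 126, 134, 148, 162, 165, 166, 167, 168, 167, 168, 167, 166, 165, 166, 168, 170, 171, 172, 173, 172, 173, 173, 174, 173, 171, 167, 163, 163, 164, 164, 162, 158, 157, 158, 160, 162, 166, 169, 172, 173, 174, 174, 173, 173, 171, 169, 167, 164, 161, 159, 157, 155, 157, 155, 156, 154, 155, 155, 157, 161, 162, 166, 169, 173, 177, 178, 180, 179, 178, 178, 177, 176, 179, 180, 180, 178, 167, 143, 125, 122, 129, 144, 152, 152, 155, 164, 171, 173, 174, 175, 175, 175, 175, 173, 173, 175, 176, 178]
200 [185, 184, 186, 187, 187, 186, 183, 179, 171, 160, 151, 156, 171, 186, 195, 197, 198, 198, 198, 198, 198, 198, 198, 198, 198, 198, 198, 198, 197, 197, 197, 197, 197, 197, 197, 197, 196, 198, 197, 197, 197, 198, 198, 198, 198, 198, 199, 199, 198, 199, 198, 198, 199, 199, 199, 199, 199, 199, 199, 199, 199, 199, 199, 199, 199, 198, 198, 198, 198, 198, 198, 197, 197, 197, 197, 197, 197, 196, 197, 196, 197, 196, 197, 196, 197, 196, 197, 197, 198, 198, 198, 199, 198, 199, 198, 198, 199, 198, 199, 199, 199, 199, 199, 199, 198, 196, 
[... 350 characters left out ...]
208, 207, 207, 207, 207, 207, 207, 207, 207, 207, 207, 207, 207, 206, 207, 207, 207, 207, 207, 207, 208, 208, 207, 208, 208, 208, 208, 208, 208, 208, 208, 207, 208, 208, 208, 208, 208, 208, 207, 207, 207, 207, 207, 207, 205, 199, 191, 182, 179]
col270 [180, 167, 150, 134, 121, 116, 119, 121, 122, 136, 155, 166, 169, 171, 170, 170, 172, 180, 190, 195, 199, 200, 201, 205, 208, 207, 201, 197, 196, 195, 196, 196, 195, 196, 195, 195, 195, 194, 194, 194]
yellow col270 rows [197 198 199]
216 228 327 [0.53   0.0471] [0.5793 0.0466]
225 228 327 [0.5297 0.0423] [0.5795 0.0418]
235 229 326 [0.5299 0.0369] [0.5792 0.0364]
(227, 192) [0.5232 0.0487]
(315.2, 192) [0.5781 0.0481]
(270, 192) [0.55   0.0484]
```

```bash
python3 - <<'E'
from fit import *
o=pickle.load(open('d9.pkl','rb')); W=o['W']; G=cv2.cvtColor(W['img'],cv2.COLOR_BGR2GRAY).astype(int)
def bp(u,z):
    d=W['R'].T@np.array([(u[0]-W['cx'])/W['fx'],(u[1]-W['cy'])/W['fy'],1]); c=-W['R'].T@W['t']; return (c+d*(z-c[2])/d[2]).round(4)[:2]
print('profile',G[172:208,240:300].mean(1).round().tolist())
for r in(179,180,181,182,183,184,185): print(r,bp((270,r),.08))
for r in(202,203,204,205,206): print('hatch top edge',r,bp((270,r),.1207))
print('left/right far corners profile row 188',G[188,218:232].tolist(),G[188,304:322].tolist())
print(bp((225,196),.08),bp((318,196),.08),bp((231,196),.075),bp((311,196),.075))
E
```

```text
profile [180.0, 180.0, 180.0, 181.0, 181.0, 181.0, 181.0, 180.0, 175.0, 163.0, 147.0, 133.0, 121.0, 115.0, 114.0, 113.0, 115.0, 126.0, 143.0, 154.0, 158.0, 160.0, 161.0, 163.0, 166.0, 177.0, 187.0, 195.0, 198.0, 199.0, 200.0, 204.0, 208.0, 206.0, 200.0, 196.0]
179 [0.5501 0.0566]
180 [0.5501 0.056 ]
181 [0.5501 0.0554]
182 [0.5501 0.0548]
183 [0.5501 0.0541]
184 [0.5501 0.0535]
185 [0.55   0.0529]
hatch top edge 202 [0.551  0.0542]
hatch top edge 203 [0.551  0.0537]
hatch top edge 204 [0.551  0.0532]
hatch top edge 205 [0.551  0.0527]
hatch top edge 206 [0.551  0.0522]
left/right far corners profile row 188 [184, 185, 186, 185, 186, 185, 180, 171, 161, 149, 141, 129, 122, 119] [136, 135, 133, 129, 121, 115, 112, 113, 118, 133, 145, 148, 150, 158, 167, 171, 172, 172]
[0.5218 0.0461] [0.5799 0.0455] [0.5247 0.0446] [0.5761 0.0441]
```

>>> {"op": "apply_moves", "data": {"series": [{"jaw": -1, "offset": [-0.02, -0.13, 0], "delta_rot": [0, 0, 0]}, {"jaw": -1, "offset": [0, 0, 0.4], "delta_rot": [0, 0, 0]}, {"jaw": -1, "offset": [0, 0, 0.37], "delta_rot": [0, 0, 0]}, {"jaw": -1, "offset": [0, 0, 0], "delta_rot": [0, 0, 0]}, {"jaw": -1, "offset": [0, 0, 0], "delta_rot": [0, 0, 0]}, {"jaw": -1, "offset": [0, 0, 0], "delta_rot": [0, 0, 0]}]}}

```text
t: 20.2
tcp_pos: [0.5495, 0.0175, 0.0995]
tcp_rot: [-3.142, 0.0, 1.561]
wrist_force: [0.0, -0.2, 0.7]
opening: 0.097
gripper_force: 61.8
```

>>> {"op": "apply_moves", "data": {"series": [{"jaw": -1, "offset": [-0.01, 0, 0.1], "delta_rot": [0, 0, 0]}, {"jaw": -1, "offset": [0, 0, 0.1], "delta_rot": [0, 0, 0]}, {"jaw": -1, "offset": [0, 0, 0], "delta_rot": [0, 0, 0]}, {"jaw": -1, "offset": [0, 0, 0], "delta_rot": [0, 0, 0]}]}}

```text
t: 20.6
tcp_pos: [0.5493, 0.0172, 0.0935]
tcp_rot: [-3.141, -0.0, 1.561]
wrist_force: [1.3, -0.5, -1.0]
opening: 0.097
gripper_force: 61.8
```

>>> {"op": "apply_moves", "data": {"series": [{"jaw": -1, "offset": [0, 0, 0.08], "delta_rot": [0, 0, 0]}, {"jaw": -1, "offset": [0, 0, 0.08], "delta_rot": [0, 0, 0]}, {"jaw": -1, "offset": [0, 0, 0.06], "delta_rot": [0, 0, 0]}, {"jaw": -1, "offset": [0, 0, 0], "delta_rot": [0, 0, 0]}, {"jaw": -1, "offset": [0, 0, 0], "delta_rot": [0, 0, 0]}]}}

```text
t: 21.1
tcp_pos: [0.5498, 0.0172, 0.0882]
tcp_rot: [3.141, -0.0, 1.561]
wrist_force: [-1.9, -0.4, 4.7]
opening: 0.098
gripper_force: 62.8
```

>>> {"op": "apply_moves", "data": {"series": [{"jaw": -1, "offset": [0, 0, 0.08], "delta_rot": [0, 0, 0]}, {"jaw": -1, "offset": [0, 0, 0.08], "delta_rot": [0, 0, 0]}, {"jaw": -1, "offset": [0, 0, 0], "delta_rot": [0, 0, 0]}, {"jaw": -1, "offset": [0, 0, 0], "delta_rot": [0, 0, 0]}]}}

```text
t: 21.5
tcp_pos: [0.5498, 0.0172, 0.0835]
tcp_rot: [3.141, 0.0, 1.561]
wrist_force: [-2.3, -0.4, 6.6]
opening: 0.104
gripper_force: 62.9
```

>>> {"op": "apply_moves", "data": {"series": [{"jaw": -1, "offset": [0, 0, 0.06], "delta_rot": [0, 0, 0]}, {"jaw": -1, "offset": [0, 0, 0.06], "delta_rot": [0, 0, 0]}, {"jaw": -1, "offset": [0, 0, 0], "delta_rot": [0, 0, 0]}, {"jaw": -1, "offset": [0, 0, 0], "delta_rot": [0, 0, 0]}]}}

```text
t: 21.9
tcp_pos: [0.55, 0.0172, 0.0829]
tcp_rot: [3.141, 0.0, 1.561]
wrist_force: [-11.2, -0.2, 25.0]
opening: 0.102
gripper_force: 65.5
```

>>> {"op": "apply_moves", "data": {"series": [{"jaw": -1, "offset": [0, 0, -0.1], "delta_rot": [0, 0, 0]}, {"jaw": 1, "offset": [0, 0, 0], "delta_rot": [0, 0, 0]}, {"jaw": 1, "offset": [0, 0, 0], "delta_rot": [0, 0, 0]}, {"jaw": 1, "offset": [0, 0, 0], "delta_rot": [0, 0, 0]}, {"jaw": 1, "offset": [0, 0, 0], "delta_rot": [0, 0, 0]}, {"jaw": 1, "offset": [0, 0, 0], "delta_rot": [0, 0, 0]}, {"jaw": 1, "offset": [0, 0, -0.5], "delta_rot": [0, 0, 0]}, {"jaw": 1, "offset": [0, 0, -0.8], "delta_rot": [0, 0, 0]}, {"jaw": 1, "offset": [0, 0, -1], "delta_rot": [0, 0, 0]}, {"jaw": 1, "offset": [0, 0, -0.5], "delta_rot": [0, 0, 0]}]}}

```text
t: 22.9
tcp_pos: [0.5512, 0.0172, 0.1694]
tcp_rot: [3.137, 0.0, 1.561]
wrist_force: [0.6, -0.9, 0.6]
opening: 1.001
gripper_force: 0.0
```

>>> {"op": "apply_moves", "data": {"series": [{"jaw": -1, "offset": [-1, 0, -0.8], "delta_rot": [0, 0, 0]}, {"jaw": -1, "offset": [-0.6, 0, 0], "delta_rot": [0, 0, 0]}, {"jaw": -1, "offset": [0, 0, 0], "delta_rot": [0, 0, 0]}, {"jaw": -1, "offset": [0, 0, 0], "delta_rot": [0, 0, 0]}, {"jaw": -1, "offset": [0, 0, 0], "delta_rot": [0, 0, 0]}]}}

```text
t: 23.4
tcp_pos: [0.5483, -0.0301, 0.1889]
tcp_rot: [-3.14, -0.001, 1.561]
wrist_force: [-0.6, -0.2, -0.4]
opening: 0.144
gripper_force: 0.0
```

```bash
python3 - <<'E'
from fit import *
s,g=grab('wrist','w10.png'); W=wcam(s,g); print(s['tcp_pos'],s['tcp_rot'])
s2,T=grab('side'); s2,S=grab('scene')
e=proj(W,np.array([[.55,.017,.08]]))[0]; print(e)
x,y=e.astype(int); bx=[x-50,y-60,100,120]
h=colour(W['img'],'yellow',bx,0)
hc=cv2.morphologyEx(h.astype(np.uint8),cv2.MORPH_CLOSE,np.ones((41,41)))>0
c=np.argwhere(hc); print('yellow',c.min(0),c.max(0),hc.sum())
PARTS['top']=[box(50,70,15,15)]
for z in(.065,.068,.062): print(z,fit([(W,hc)],'top',[.55,.017,z,-.01],free=(0,1,3)))
u=proj(T,np.array([[.55,.018,.09]]))[0].astype(int); a=T['img'][u[1]-30:u[1]+31,u[0]-40:u[0]+41]
cv2.imwrite('pics/c10.png',np.hstack([cv2.resize(W['img'][y-70:y+70,x-70:x+70],(420,420),interpolation=2),cv2.resize(a,(380,420),interpolation=2)]))
E
```

```text
[ 0.5482793  -0.03014405  0.18890875] [-3.14020329e+00 -5.84752610e-04  1.56072373e+00]
[278.29546652 151.30938932]
yellow [102 247] [194 313] 5872
0.065 (array([ 0.55098104,  0.01832992,  0.065     , -0.01085667]), np.float64(0.06694434059413318))
0.068 (array([ 0.55114783,  0.01847887,  0.068     , -0.00822847]), np.float64(0.04606021392572803))
0.062 (array([ 0.55111671,  0.01865815,  0.062     , -0.00890242]), np.float64(0.0859758912380125))
```

View pics/c10.png

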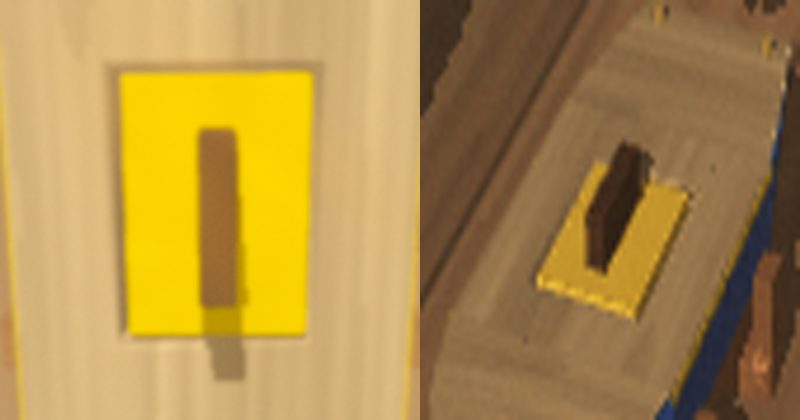

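The hatch lies lengthwise in the opening, slightly toward the +x wall. The side view shows a thin yellow lip at its near edge, so it may stand proud. I'll probe and press on the bar top with the shut fingertips; fully home, the bar top is at z = 0.102.

>>> {"op": "apply_moves", "data": {"series": [{"jaw": -1, "offset": [0.8, 0.03, 0], "delta_rot": [0, 0, 0]}, {"jaw": -1, "offset": [0.78, 0.02, 0], "delta_rot": [0, 0, 0]}, {"jaw": -1, "offset": [0, 0, 0.8], "delta_rot": [0, 0, 0]}, {"jaw": -1, "offset": [0, 0, 0.9], "delta_rot": [0, 0, 0]}, {"jaw": -1, "offset": [0, 0, 0.8], "delta_rot": [0, 0, 0]}, {"jaw": -1, "offset": [0, 0, 0], "delta_rot": [0, 0, 0]}, {"jaw": -1, "offset": [0, 0, 0], "delta_rot": [0, 0, 0]}]}}

```text
t: 24.25
tcp_pos: [0.5504, 0.017, 0.1142]
tcp_rot: [-3.14, -0.0, 1.561]
wrist_force: [-0.2, -0.6, 0.8]
opening: 0.004
gripper_force: 0.0
```

>>> {"op": "apply_moves", "data": {"series": [{"jaw": -1, "offset": [0, 0, 0.15], "delta_rot": [0, 0, 0]}, {"jaw": -1, "offset": [0, 0, 0.15], "delta_rot": [0, 0, 0]}, {"jaw": -1, "offset": [0, 0, 0.07], "delta_rot": [0, 0, 0]}, {"jaw": -1, "offset": [0, 0, 0], "delta_rot": [0, 0, 0]}, {"jaw": -1, "offset": [0, 0, 0], "delta_rot": [0, 0, 0]}]}}

```text
t: 24.75
tcp_pos: [0.5509, 0.0165, 0.1037]
tcp_rot: [3.141, -0.0, 1.56]
wrist_force: [0.5, 0.2, 0.1]
opening: -0.002
gripper_force: 0.0
```

>>> {"op": "apply_moves", "data": {"series": [{"jaw": -1, "offset": [0, 0, 0.05], "delta_rot": [0, 0, 0]}, {"jaw": -1, "offset": [0, 0, 0.05], "delta_rot": [0, 0, 0]}, {"jaw": -1, "offset": [0, 0, 0], "delta_rot": [0, 0, 0]}, {"jaw": -1, "offset": [0, 0, 0], "delta_rot": [0, 0, 0]}]}}

```text
t: 25.15
tcp_pos: [0.5513, 0.0166, 0.102]
tcp_rot: [3.141, 0.0, 1.561]
wrist_force: [-2.6, -0.6, 7.6]
opening: -0.0
gripper_force: 3.8
```

>>> {"op": "apply_moves", "data": {"series": [{"jaw": -1, "offset": [0, 0, 0.07], "delta_rot": [0, 0, 0]}, {"jaw": -1, "offset": [0, 0, 0.04], "delta_rot": [0, 0, 0]}, {"jaw": -1, "offset": [0, 0, 0], "delta_rot": [0, 0, 0]}, {"jaw": -1, "offset": [0, 0, 0], "delta_rot": [0, 0, 0]}]}}

```text
t: 25.55
tcp_pos: [0.5517, 0.0166, 0.1018]
tcp_rot: [3.14, 0.0, 1.561]
wrist_force: [-9.5, -0.3, 24.9]
opening: 0.0
gripper_force: 12.4
```

The tip stopped at z = 0.1018 under 25 N, so the hatch is on its hard stop. I'll withdraw and check.

>>> {"op": "apply_moves", "data": {"series": [{"jaw": -1, "offset": [0, 0, -0.5], "delta_rot": [0, 0, 0]}, {"jaw": -1, "offset": [0, 0, -1], "delta_rot": [0, 0, 0]}, {"jaw": -1, "offset": [0, 0, -1], "delta_rot": [0, 0, 0]}, {"jaw": -1, "offset": [-1, 0, -1], "delta_rot": [0, 0, 0]}, {"jaw": -1, "offset": [-1, 0, -0.5], "delta_rot": [0, 0, 0]}, {"jaw": -1, "offset": [0, 0, 0], "delta_rot": [0, 0, 0]}, {"jaw": -1, "offset": [0, 0, 0], "delta_rot": [0, 0, 0]}, {"jaw": -1, "offset": [0, 0, 0], "delta_rot": [0, 0, 0]}]}}

```text
t: 26.35
tcp_pos: [0.5494, -0.0428, 0.216]
tcp_rot: [-3.14, -0.001, 1.561]
wrist_force: [-0.7, 0.6, -0.1]
opening: 0.002
gripper_force: 0.0
```

```bash
python3 - <<'E'
from fit import *
s,g=grab('wrist','w11.png'); W=wcam(s,g); print(s['tcp_pos'],s['tcp_rot'])
s2,T=grab('side')
G=W['img'].astype(int); e=proj(W,np.array([[.5505,.0175,.08]]))[0]; x,y=e.astype(int)
h=colour(W['img'],'yellow',[x-50,y-60,100,120],0); c=np.argwhere(h)
print('yellow rows/cols',c.min(0),c.max(0))
q=cv2.minAreaRect(c[:,::-1].astype(np.float32)); print(q)
R=masks_of('cover','side'); print([(round(r['p'],2),r['box']) for r in R[:5]])
u=proj(T,np.array([[.55,.018,.09]]))[0].astype(int); a=T['img'][u[1]-30:u[1]+31,u[0]-40:u[0]+41]
cv2.imwrite('pics/c11.png',np.hstack([cv2.resize(W['img'][y-60:y+60,x-60:x+60],(400,400),interpolation=2),cv2.resize(T['img'],(400,400))]))
for n in ('side',): print([ (k,[(q['box']) for q in masks_of(k,n)[:1]]) for k in('spare_hatch','paint_tin','small_vice','brush')])
E
```

```text
[ 0.54944907 -0.04276152  0.21599379] [-3.13958855e+00 -7.48291244e-04  1.56059492e+00]
yellow rows/cols [ 88 248] [172 309]
((278.5, 130.0), (84.0, 61.0), 90.0)
[(0.97, [302.1, 220.7, 51.1, 36.5]), (0.93, [362.5, 200.6, 45.1, 25.8]), (0.89, [275.9, 287.4, 49.9, 34.3]), (0.64, [183.9, 350.8, 71.4, 64.5]), (0.37, [178.6, 168.2, 34.4, 43.7])]
[('spare_hatch', [[262.2, 158.8, 34.3, 26.6]]), ('paint_tin', [[181.2, 172.4, 33.3, 38.8]]), ('small_vice', [[92.4, 299.9, 36.6, 61.9]]), ('brush', [[312.9, 145.5, 63.3, 13.2]])]
```

View pics/c11.png

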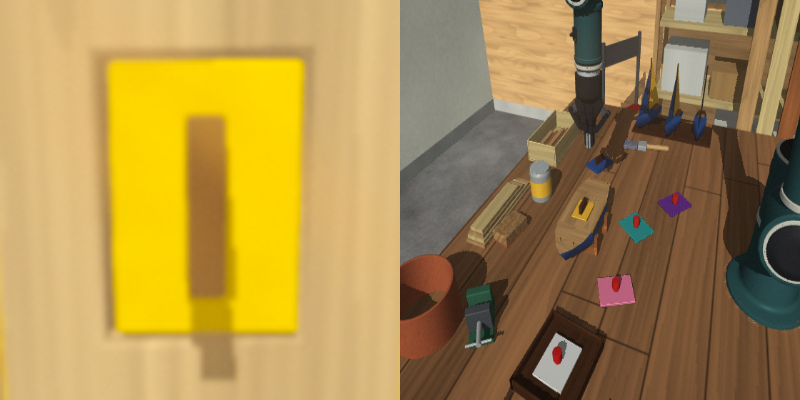

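The yellow hatch sits inside the chamfer on all sides at (278,130) in the wrist image. The cover is flat in the tray, and the bystanders still visible to the cameras have not moved.

```bash
python3 -c "
from cell import *
print(sign_off())"
```

```text
the job is handed in; nothing more can be done
None
```

I laid the white cover knob up and flat in the tray and pressed the yellow hatch onto its hard stop, so its top reads flush with the deck; I handed the job in at about 27 s, and `sign_off()` returned no verdict.

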